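Bench-test the dartboard's sensor modules

TASK

Lift the lid of the tester case until it rests back on its stop, and lay every sensor module from the bench flat in the case's tray with its brass stud up. Then take the test probe from its stand and touch its tip lightly, for about half a second each, to the middle of the reference stud outside the case and then to that of each module's stud in turn, from the longest module down to the shortest. Hang the probe back upright in its stand, lower the lid fully shut without letting it slam, and leave the other things on the bench alone.

Things in the scene. Friction and masses are not known exactly. Their poses are not given: they have to be found in the camera images.
- case: Black tester case fixed to the bench, an open-topped box 200 mm (its x) by 170 mm (its y), 45 mm high, walls and floor 5 mm thick, so its undivided tray inside is 190 x 160 mm with its floor 5 mm above the bench. Origin: centre of its underside. Its x axis points from the handle side to the hinge side (roughly away from the robot).
- lid (a joint): Angle of the case's aluminium lid (200 x 170 x 8 mm, 0.3 kg) about the hinge: 0 shut, grows as it is lifted, 1.85 = leaning back past upright on its stop. It falls shut if let go below about 1.5 and falls onto the stop by itself beyond about 1.7.
- lid_handle (a point): Grip point on the lid's handle, a black upright block 24 mm (along the case's x) by 22 mm (along its y) standing 36 mm above the lid's top face, 14 mm behind its front edge; the point is 22 mm above that face, in the middle of the block, and moves with the lid. Pinched across its 22 mm width the block can pivot between the fingers.
- lid_hinge (a point): Middle of the hinge line on the case's far upper rim, 45.5 mm above the bench; the line runs along the case's y axis. The handle point is 186 mm from it along the lid and 30 mm off it.
- ref_stud (a point): Reference contact: centre of the top of a brass stud, 16 mm in diameter and 3 mm high, on a black block 34 x 34 x 30 mm fixed against the outside of the case's handle-side wall, to the left of the lid's handle seen from the robot; 33 mm above the bench.
- module_a: The longest of the sensor modules (may be absent): grey plastic bar with a dark stripe, 84 mm long (its x) x 28 mm wide (its y) x 28 mm tall, with a brass contact stud in the middle of its top. 40 to 140 g. Origin: centre of its underside; it starts upright on the bench.
- module_a_stud (a point): Centre of the top of that module's stud, a brass disc 16 mm in diameter standing 3 mm above the bar, 31 mm above the module's underside.
- module_b: The second longest of the sensor modules (may be absent): grey plastic bar with a dark stripe, 68 mm long (its x) x 28 mm wide (its y) x 28 mm tall, with a brass contact stud in the middle of its top. 40 to 140 g. Origin: centre of its underside; it starts upright on the bench.
- module_b_stud (a point): Centre of the top of that module's stud, a brass disc 16 mm in diameter standing 3 mm above the bar, 31 mm above the module's underside.
- module_c: The third longest of the sensor modules (may be absent): grey plastic bar with a dark stripe, 52 mm long (its x) x 28 mm wide (its y) x 28 mm tall, with a brass contact stud in the middle of its top. 40 to 140 g. Origin: centre of its underside; it starts upright on the bench.
- module_c_stud (a point): Centre of the top of that module's stud, a brass disc 16 mm in diameter standing 3 mm above the bar, 31 mm above the module's underside.
- module_d: The shortest of the sensor modules (may be absent): grey plastic bar with a dark stripe, 36 mm long (its x) x 28 mm wide (its y) x 28 mm tall, with a brass contact stud in the middle of its top. 40 to 140 g. Origin: centre of its underside; it starts upright on the bench.
- module_d_stud (a point): Centre of the top of that module's stud, a brass disc 16 mm in diameter standing 3 mm above the bar, 31 mm above the module's underside.
- probe: Hand-held test probe: a pale square handle 18 x 18 mm, 62 mm long from 4 to 66 mm above the origin, over a black flange 40 mm wide and 4 mm thick, below it a black barrel 14 mm thick and 55 mm long, then a thin steel tip. z points from the tip to the handle, x and y square to the handle's flats. Origin: centre of the flange's underside. It starts hanging upright by its flange in the stand. 70 g.
- probe_tip (a point): End of the steel tip (6 mm thick), 75 mm below the probe's origin; the tip is sprung and yields up to 8 mm into the barrel, at 0.7 N to 3.5 N.
- stand: Probe stand fixed to the bench: upright dark steel tube 85 mm tall, 52 mm outside and 24 mm inside diameter. Origin: centre of its underside.
- mug: Bystander, to be left alone: white mug, 80 mm wide, 95 mm tall. Origin: centre of its underside.
- jar: Bystander, to be left alone: small glass jar, 64 mm wide, 85 mm tall. Origin: centre of its underside.
- chalk: Bystander, to be left alone: blue cube of cue chalk, 23 mm. Origin: centre of its underside.
- dart_tin: Bystander, to be left alone: flat steel dart tin, 110 x 65 x 22 mm. Origin: centre of its underside.
- driver: Bystander, to be left alone: screwdriver. Origin: centre of its underside (lying; origin near the middle of its length).
- coaster: Bystander, to be left alone: cork coaster with a hole, 90 mm wide, 6 mm thick. Origin: centre of its underside.
Things that resemble listed ones, but are neither listed nor needed, are in the scene too. Leave any green or purple look-alike of the module_d alone. What is shaped like the probe but pink is not meant.

How it is judged:
On the way, in this order (a step that is already met when the one before it is completed fails the run):
1. The case's lid has been lifted fully open and rests on its stop (value of joint lid above 1.78 rad and velocity of joint lid below 0.1 rad/s), for 0.2 s.
2. Every sensor module lies in the case's tray, flat on its floor with the stud up (value of joint lid above 1.78 rad and x of module_a in the frame of case between -0.093 and 0.093 m and y of module_a in the frame of case between -0.078 and 0.078 m and z of each of module_a, module_b, module_c, module_d in the frame of case below 0.012 m and angle between each of module_a, module_b, module_c, module_d's own z axis and vertical below 0.15 rad and x of module_b in the frame of case between -0.093 and 0.093 m and y of module_b in the frame of case between -0.078 and 0.078 m and x of module_c in the frame of case between -0.093 and 0.093 m and y of module_c in the frame of case between -0.078 and 0.078 m and x of module_d in the frame of case between -0.093 and 0.093 m and y of module_d in the frame of case between -0.078 and 0.078 m and contact force between the fingers and module_a below 0.3 N and contact force between the fingers and module_b below 0.3 N and contact force between the fingers and module_c below 0.3 N and contact force between the fingers and module_d below 0.3 N), for 0.2 s.
3. The probe's tip rests on the reference stud outside the case, the lid still open (value of joint lid above 1.78 rad and distance between probe_tip and ref_stud below 0.009 m and contact force between probe and case above 0.4 N), for 0.2 s.
4. The probe's tip rests on the stud of the longest module (module_a), in the tray (x of module_a in the frame of case between -0.093 and 0.093 m and y of module_a in the frame of case between -0.078 and 0.078 m and z of module_a in the frame of case below 0.012 m and angle between module_a's own z axis and vertical below 0.15 rad and distance between probe_tip and module_a_stud below 0.009 m and contact force between probe and module_a above 0.4 N), for 0.2 s.
5. The probe's tip rests on the stud of the second longest module (module_b), in the tray (x of module_b in the frame of case between -0.093 and 0.093 m and y of module_b in the frame of case between -0.078 and 0.078 m and z of module_b in the frame of case below 0.012 m and angle between module_b's own z axis and vertical below 0.15 rad and distance between probe_tip and module_b_stud below 0.009 m and contact force between probe and module_b above 0.4 N), for 0.2 s.
6. The probe's tip rests on the stud of the third longest module (module_c), in the tray (x of module_c in the frame of case between -0.093 and 0.093 m and y of module_c in the frame of case between -0.078 and 0.078 m and z of module_c in the frame of case below 0.012 m and angle between module_c's own z axis and vertical below 0.15 rad and distance between probe_tip and module_c_stud below 0.009 m and contact force between probe and module_c above 0.4 N), for 0.2 s.
7. The probe's tip rests on the stud of the shortest module (module_d), in the tray (x of module_d in the frame of case between -0.093 and 0.093 m and y of module_d in the frame of case between -0.078 and 0.078 m and z of module_d in the frame of case below 0.012 m and angle between module_d's own z axis and vertical below 0.15 rad and distance between probe_tip and module_d_stud below 0.009 m and contact force between probe and module_d above 0.4 N), for 0.2 s.
At the end, for the whole second after the job is handed in: Lid shut (under 0.05 rad); every module present at rest in the tray, upright within 0.15 rad, underside within 7 mm of its floor; probe hanging in its stand within 10 mm of the axis, flange within 5 mm of the tube's top, upright within 0.12 rad (value of joint lid below 0.05 rad and x of module_a in the frame of case between -0.093 and 0.093 m and y of module_a in the frame of case between -0.078 and 0.078 m and z of each of module_a, module_b, module_c, module_d in the frame of case below 0.012 m and angle between each of module_a, module_b, module_c, module_d's own z axis and vertical below 0.15 rad and x of module_b in the frame of case between -0.093 and 0.093 m and y of module_b in the frame of case between -0.078 and 0.078 m and x of module_c in the frame of case between -0.093 and 0.093 m and y of module_c in the frame of case between -0.078 and 0.078 m and x of module_d in the frame of case between -0.093 and 0.093 m and y of module_d in the frame of case between -0.078 and 0.078 m and linear speed of each of module_a, module_b, module_c, module_d, probe below 0.03 m/s and horizontal distance between probe and stand below 0.01 m and z of probe in the frame of stand between 0.08 and 0.09 m and angle between probe's own z axis and vertical below 0.12 rad); the robot touches nothing.
It fails at once if the lid slams shut (over 3 rad/s) (value of joint lid below 0.3 rad and velocity of joint lid below -3 rad/s).
It fails at once if a module the probe or the case is pressed hard with the probe (over 20 N) (contact force between probe and case above 20 N or contact force between probe and module_a above 20 N or contact force between probe and module_b above 20 N or contact force between probe and module_c above 20 N or contact force between probe and module_d above 20 N).
It fails at once if a bystander is pushed more than 60 mm or the mug or jar is tipped (distance of any of mug, jar, chalk, dart_tin, driver, coaster from where it was at the start of the episode above 0.06 m or angle between any of mug, jar's own z axis and vertical above 0.5 rad).
Of module_a, module_b, module_c, module_d only 2 to 4 are there at a start; the rules pass over those that are not, and their reading is None.
At some moment in a run one of module_a, module_b, module_c, module_d may be knocked a few centimetres aside while the robot is not near it.
It also fails if it takes over 210 s, if anything falls off the work surface, if the arm or the gripper's body presses on something with over 40 N, if the wrist force passes 120 N, or if a joint passes its speed limit or range.

ROBOT

A 6-joint arm with a two-finger parallel gripper is mounted at the origin on the work surface. World frame = base frame: x ahead of the robot, y to its left, z up, the work surface at z = 0. Lengths are in m, angles in rad, forces in N, time in s.
With the tool pointing down it reaches from about 0.35 to 0.925 m from the base axis. Payload 6.4 kg.
Tool frame: the origin (TCP) lies midway between the tips of the shut fingers; the grasp point (between the pads) lies 19 mm behind it (manip.pinch_z is the distance from the TCP to the grasp point, in m); z points along the fingers, y is the line along which they close (so a half turn about z gives the same grasp; the last joint's range is limited). The gripper opens to 85 mm and grips with 20 to 120 N. Pads are 22 mm wide; open, the fingers measure 114 mm over their backs; the gripper's body (76 mm by 85 mm) begins 54 mm behind the grasp point. The pads swing forward as they close: fully open they stand 13 mm farther back than shut.
Start: joints at [-1.509, 0.245, 1.558, -0, 1.339, -0.174], TCP at [0.152, -0.632, 0.211] pointing down, gripper open.
Joint ranges: [-3.13, 3.13], [-1.02, 2.26], [0.13, 2.54], [-0.95, 4.09], [0.21, 2.88], [-2.74, 2.74]. Speed limits (rad/s): [2.57, 2.57, 3.14, 3.14, 3.14, 3.14].

INTERFACE

Orientations are given as a unit quaternion [x, y, z, w].
In Python, from bench import manip gives the robot as it stands. The module is installed in compiled form; this text tells all that it offers.
- The arm moves only by the tool carry_out, never from a script. Its argument "targets" is a list that holds one entry, the list of rows, each a list of 6 numbers: the shift along the tool's x, y, z each as a share of 0.2 m, from -1 to 1, then the turn, a rotation vector about the tool's x, y, z each as a share of 0.5 rad, from -1 to 1. In form: [[[tx, ty, tz, wx, wy, wz], ...]]. A call has 1 to 12 rows; each row is the pose to reach, as a shift and turn from the pose commanded when the call began, along the tool's axes at that moment; what a row does not reach only later rows make up. A row lasts 1/10 s, in which the tool goes at most 50 mm and 8.59 degrees, less where a joint would pass 70% of its speed; a pose out of reach is approached as far as the arm can. A call with a number of a shift or a turn outside -1 to 1 is refused whole. A call with a gripper value outside its range is refused whole. "jaw" is the opening, from -1 (shut) to 1 (fully open), set as the call begins (left out, the last holds). The fingers move at their own pace and stop on an object; "grip_force" is the grip in N (left out, the last holds). Time passes only in rows, so rows that repeat a pose let the fingers close. It gives the time, the measured TCP pose, the force, the opening and the grip force at its end, in the units of the state.
- manip.state(): the state, without advancing time (a new reading comes with each control period).
- manip.get_image(name): name is "scene" or "top" or "wrist"; returns the picture (400x640x3 uint8, blue, green, red); there is no depth.
- manip.camera_params(name): a dict with "fx", "fy", "cx", "cy" (pixels), "world_to_cam" (4x4, takes a point from world to camera coordinates); the wrist camera has in their place "hand_eye" (4x4, takes a point from camera to tool coordinates, whose origin is the TCP and whose axes are the flange's). Camera axes: x right, y down, z forward; pixel columns grow to the right and rows downward; lengths in m; the calibration is good to about 2 mm. A picture is of the moment at which its call begins: read the wrist's pose just before it. camera_params takes no time and is no camera call.
- manip.finish_job(): hands the job in; it is judged then, once.
The state is a dict: "clock": time; "joint_pos": joint angles; "dq": joint speeds; "effort": joint torques, N m; "tcp_pos": TCP position; "orientation": TCP orientation; "contact_force": force on the tool from outside, world axes, zero at the start; "moment": the same for the moment, N m; "gripper_width": opening from 0.0 (shut) to 1.0 (fully open); "gripper_force": force on a finger pad.
Only numpy, scipy, OpenCV 4.12 (cv2) and the standard library are available. Lean on these libraries where they do the work, as an engineer would, in place of code of your own. Each camera call takes 0.05 s, during which the arm holds its last target. There are 200 camera calls.

## Working session

There is one attempt and no reset: what is moved stays moved. The work goes in short steps, Python scripts to look and compute and a tool call to move; the robot and the scene stay as the last step left them, time stands still between calls to the robot, and variables do not carry over. Pictures are saved under pics/ and viewed, at most 14 in all, crops included, and the job is handed in when it is done.

Besides the shell and the picture viewer there is one more tool, called after ">>>" as name(argument=value, ...) on one line, values as JSON. carry_out: Moves the arm, as the interface text tells. Shift numbers are shares of 0.2 m and turn numbers shares of 0.5 rad, none past 1 either way. Its arguments: {"type":"object","properties":{"targets":{"type":"array","items":{"type":"array","items":{"type":"array","items":{"type":"number"}}}},"jaw":{"type":"number"},"grip_force":{"type":"number"}},"required":["targets"]}

```bash
mkdir -p pics; python3 - <<'E'
from bench import manip
import cv2
print(manip.state())
for n in("scene","top"):
    p=manip.camera_params(n);print(n,p)
    cv2.imwrite(f"pics/{n}0.png",manip.get_image(n))
print(manip.camera_params("wrist"),manip.pinch_z)
E
```

```text
{'clock': 0.0, 'joint_pos': array([-1.50908722e+00,  2.45811048e-01,  1.55901523e+00, -4.17590028e-05,
        1.33868868e+00, -1.74104641e-01]), 'dq': array([-0.00026452,  0.00070288, -0.00075395, -0.0001407 , -0.00026373,
       -0.00097644]), 'effort': array([ 2.23472848e-04, -4.29503345e+01, -3.26135552e+01, -1.92974344e-04,
        5.06032302e-03,  5.31094059e-06]), 'tcp_pos': array([ 0.15181685, -0.63141005,  0.21008163]), 'orientation': array([ 9.93056007e-01,  1.17638608e-01,  3.37034273e-05, -9.60778413e-04]), 'contact_force': array([ 0.85984365, -0.20487844, -0.28335056]), 'moment': array([ 0.01039379, -0.0101638 , -0.00483141]), 'gripper_force': 0.0, 'gripper_width': 1.0021499446715447}
scene {'fx': 395.63224776226724, 'fy': 395.63224776226724, 'cx': 319.5438089562193, 'cy': 201.95578202664493, 'world_to_cam': array([[ 2.19195492e-01,  9.75680654e-01,  7.72925709e-04,
        -1.10076953e-01],
       [ 7.69905315e-01, -1.72479471e-01, -6.14407551e-01,
        -3.90066381e-01],
       [-5.99332247e-01,  1.35270445e-01, -7.88988444e-01,
         1.47696245e+00],
       [ 0.0
[... 207 characters left out ...]
0.00859972, -0.99991095,  0.01020524, -0.00401151],
       [-0.99369031,  0.00740401, -0.111914  ,  0.54492086],
       [ 0.11182847, -0.01110328, -0.99366549,  1.47087417],
       [ 0.        ,  0.        ,  0.        ,  1.        ]])}
{'fx': 323.60313650457823, 'fy': 323.60313650457823, 'cx': 322.4564236906764, 'cy': 200.1597046227242, 'hand_eye': array([[-1.03162404e-03, -9.64993644e-01, -2.62271237e-01,
         6.64956636e-02],
       [ 9.99999192e-01, -1.19020233e-03,  4.45777006e-04,
         4.52150554e-04],
       [-7.42327817e-04, -2.62270566e-01,  9.64994093e-01,
        -1.63389037e-01],
       [ 0.00000000e+00,  0.00000000e+00,  0.00000000e+00,
         1.00000000e+00]])} 0.0187
```

View pics/top0.png

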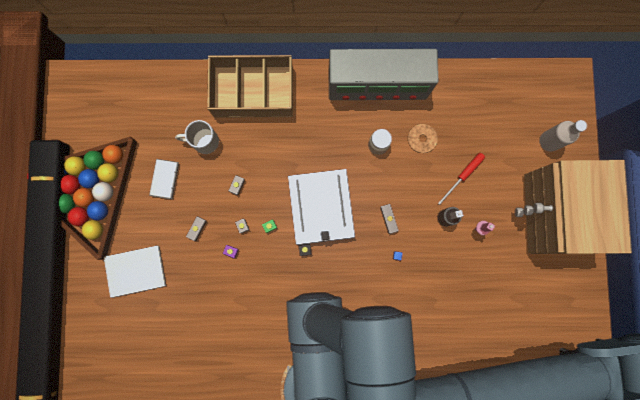

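View pics/scene0.png

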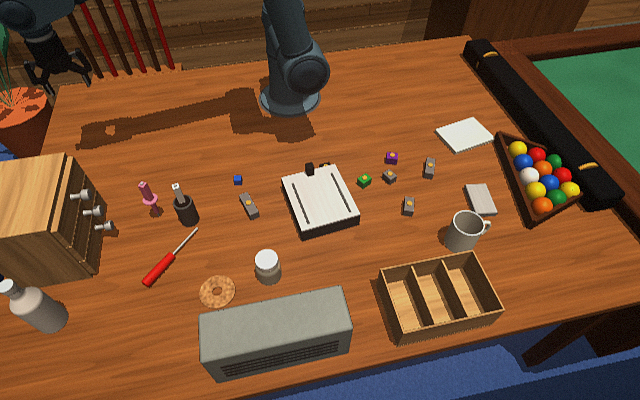

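The top view shows the case at about (322,206) with its handle at (325,236). The reference stud is near (305,250), the stand and probe near (450,216), and four modules near (390,219), (197,229), (236,185) and (242,226). The green, purple and pink items are decoys. I'll enlarge this to read the pixels more closely.

```bash
python3 - <<'E'
import cv2
im=cv2.imread("pics/top0.png")
a=cv2.resize(im[165:275,180:310],None,fx=6,fy=5,interpolation=cv2.INTER_CUBIC) 
a=cv2.resize(im[165:265,180:310],None,fx=6,fy=6,interpolation=cv2.INTER_CUBIC)
b=cv2.resize(im[165:265,285:415],None,fx=6,fy=6,interpolation=cv2.INTER_CUBIC)
cv2.imwrite("pics/ca.png",a);cv2.imwrite("pics/cb.png",b)
E
```

```text
(no output)
```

View pics/ca.png

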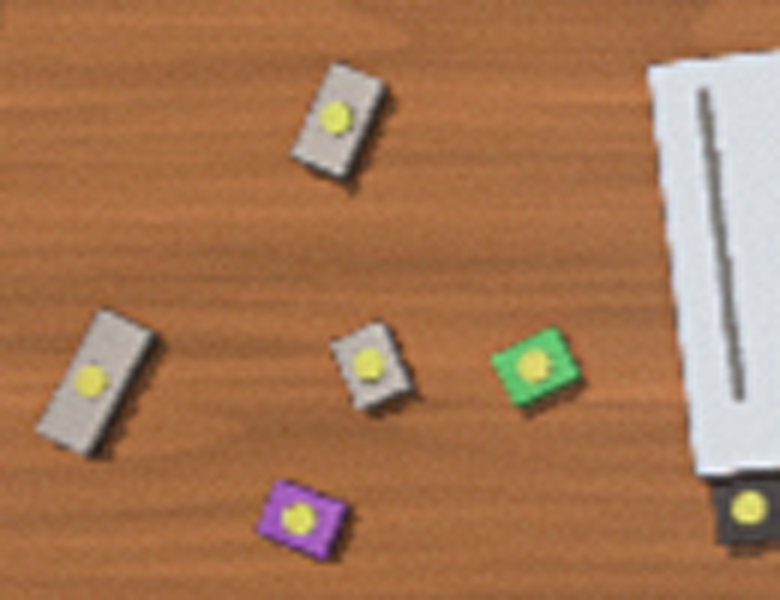

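View pics/cb.png

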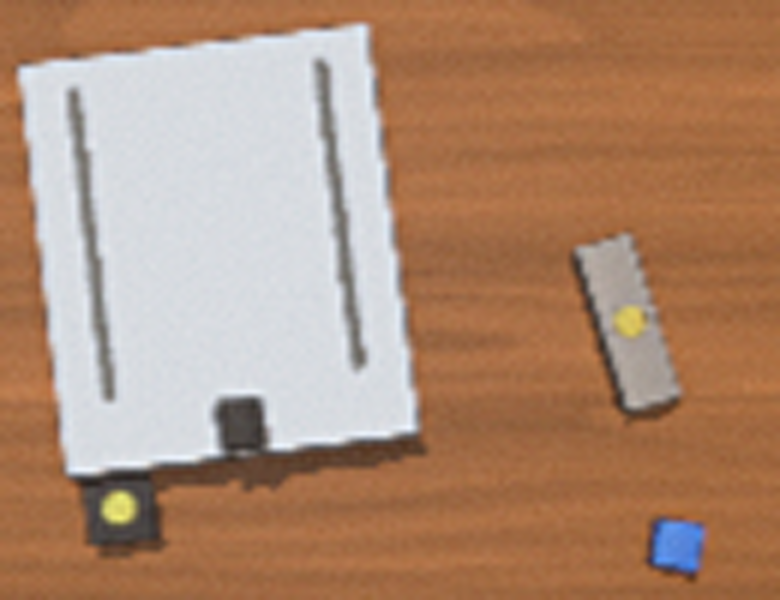

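The crops give the module corners and studs, the lid corners and the reference stud. I'll turn those into world positions.

```bash
cat > h.py <<'E'
import numpy as np, cv2
from bench import manip
from scipy.spatial.transform import Rotation as R
def ray(name,uv,z,st=None):
    p=manip.camera_params(name)
    d=np.array([(uv[0]-p["cx"])/p["fx"],(uv[1]-p["cy"])/p["fy"],1.])
    if name=="wrist":
        st=st or manip.state(); r=R.from_quat(st["orientation"]).as_matrix(); H=p["hand_eye"]
        o=r@H[:3,3]+st["tcp_pos"]; d=r@H[:3,:3]@d
    else:
        W=p["world_to_cam"]; o=-W[:3,:3].T@W[:3,3]; d=W[:3,:3].T@d
    return (o+d*(z-o[2])/d[2])[:3]
def proj(name,P,st=None):
    p=manip.camera_params(name)
    if name=="wrist":
        st=st or manip.state(); r=R.from_quat(st["orientation"]).as_matrix(); H=p["hand_eye"]
        c=H[:3,:3].T@(r.T@(np.array(P)-st["tcp_pos"])-H[:3,3])
    else:
        W=p["world_to_cam"]; c=W[:3,:3]@P+W[:3,3]
    return np.array([c[0]/c[2]*p["fx"]+p["cx"],c[1]/c[2]*p["fy"]+p["cy"]])
def down(phi,tilt=0):   # tool-down, tool x axis at yaw phi; tilt about tool y
    return R.from_euler('z',phi)*R.from_euler('x',np.pi)*R.from_euler('y',tilt)
def rel(p,phi,p0,phi0):
    "row numbers from commanded pose (p0,phi0) to (p,phi), vertical tool"
    r0=down(phi0); s=r0.inv().apply(np.array(p)-p0)/.2; w=(r0.inv()*down(phi)).as_rotvec()/.5
    return np.round(np.r_[s,w],3).tolist()
E
python3 - <<'E'
from h import *
def C(u,v,x0): return (x0+(u+.5)/6-.5,165+(v+.5)/6-.5)
f=lambda n,cs,s,x0,z,zs:(lambda P:print(n,"ctr",P.mean(0).round(4)[:2],"stud",ray("top",C(*s,x0),zs).round(4)[:2] if s else None,"sides",np.linalg.norm(P-np.roll(P,-1,0),axis=1).round(3),"yaws",[round(float(np.arctan2(d[1],d[0])),3) for d in np.roll(P,-1,0)-P]))(np.array([ray("top",C(*c,x0),z) for c in cs]))
f("c",[(338,62),(387,85),(347,180),(292,155)],(336,118),180,.028,.031)
f("b",[(104,310),(157,333),(92,455),(37,430)],(91,381),180,.028,.031)
f("d",[(383,323),(411,385),(362,408),(332,345)],(369,364),180,.028,.031)
f("a",[(575,245),(630,235),(680,395),(625,412)],(630,321),285,.028,.031)
f("lid",[(20,70),(367,25),(418,435),(68,475)],(119,508),285,.0535,.033)
print(ray("top",C(240,425,285),.0895),ray("top",(450,218),.085),manip.state()["tcp_pos"])
E
```

```text
c ctr [0.5882 0.2448] stud [0.589  0.2467] sides [0.027 0.05  0.03  0.051] yaws [-2.019, 2.754, 1.136, -0.447]
b ctr [0.4613 0.3611] stud [0.4615 0.3636] sides [0.028 0.066 0.029 0.066] yaws [-1.986, 2.665, 1.141, -0.494]
d ctr [0.4683 0.2285] stud [0.4687 0.2296] sides [0.033 0.026 0.034 0.027] yaws [-2.713, 2.005, 0.45, -1.167]
a ctr [ 0.4861 -0.2018] stud [ 0.4862 -0.2027] sides [0.027 0.081 0.028 0.085] yaws [-1.398, -2.862, 1.86, 0.27]
lid ctr [ 0.5203 -0.0027] stud [0.3978 0.046 ] sides [0.169 0.199 0.168 0.196] yaws [-1.447, -3.033, 1.676, 0.116]
[ 0.43488209 -0.01181098  0.0895    ] [ 0.48110559 -0.36531812  0.085     ] [ 0.15183304 -0.6314566   0.21018573]
```

>>> carry_out(targets=[[[0.7, -0.893, -0.03, 0, 0, 0], [0.7, -0.893, -0.03, 0, 0, 0], [0.7, -0.893, -0.03, 0, 0, 0], [0.7, -0.893, -0.03, 0, 0, 0], [0.7, -0.893, -0.03, 0, 0, 0], [0.7, -0.893, -0.03, 0, 0, 0]]], jaw=0, grip_force=40)

```text
clock: 0.7
tcp_pos: [0.2475, -0.4228, 0.2168]
orientation: [0.993, 0.119, 0.0, -0.0]
contact_force: [0.1, -0.6, -0.2]
gripper_width: 0.503
gripper_force: 0.0
```

>>> carry_out(targets=[[[0.7, -0.893, -0.03, 0, 0, 0], [0.7, -0.893, -0.03, 0, 0, 0], [0.7, -0.893, -0.03, 0, 0, 0], [0.7, -0.893, -0.03, 0, 0, 0], [0.7, -0.893, -0.03, 0, 0, 0], [0.7, -0.893, -0.03, 0, 0, 0]]])

```text
clock: 1.3
tcp_pos: [0.3415, -0.2176, 0.2232]
orientation: [0.993, 0.12, 0.0, 0.0]
contact_force: [-0.6, -0.2, 0.8]
gripper_width: 0.501
gripper_force: 0.0
```

>>> carry_out(targets=[[[0.7, -0.893, -0.03, 0, 0, 0.245], [0.7, -0.893, -0.03, 0, 0, 0.245], [0.7, -0.893, -0.03, 0, 0, 0.245], [0.7, -0.893, -0.03, 0, 0, 0.245], [0.7, -0.893, -0.03, 0, 0, 0.245], [0.7, -0.893, -0.03, 0, 0, 0.245], [0.7, -0.893, -0.03, 0, 0, 0.245], [0.7, -0.893, -0.03, 0, 0, 0.245]]])

```text
clock: 2.1
tcp_pos: [0.435, -0.0143, 0.2289]
orientation: [0.998, 0.056, -0.0, 0.0]
contact_force: [1.0, -0.0, -0.2]
gripper_width: 0.502
gripper_force: 0.0
```

```bash
python3 - <<'E'
from h import *
s=manip.state(); print(s)
im=manip.get_image("wrist"); cv2.imwrite("pics/w1.png",im)
print(proj("wrist",[.4349,-.0124,.0895],s),proj("wrist",[.3978,.046,.033],s))
E
```

```text
{'clock': 2.1, 'joint_pos': array([-2.94272357e-01, -3.04856329e-01,  2.06249124e+00, -4.52532244e-04,
        1.38443347e+00,  1.16528799e+00]), 'dq': array([-0.00764958, -0.00919134,  0.00480361,  0.00327237,  0.00088164,
        0.00602081]), 'effort': array([ 5.73681090e-01, -2.02833402e+01, -3.32329452e+01,  1.45374061e-02,
       -6.14170531e-04, -5.37310902e-03]), 'tcp_pos': array([ 0.43501698, -0.01431104,  0.22893868]), 'orientation': array([ 9.98451331e-01,  5.56312281e-02, -2.99668141e-04,  1.27328370e-04]), 'contact_force': array([ 0.98915434, -0.0207685 , -0.2009462 ]), 'moment': array([-0.07432266,  0.03553774, -0.01032955]), 'gripper_force': 0.0, 'gripper_width': 0.5016047525024945}
[319.82016683 184.12098627] [266.18172633 199.46383259]
```

View pics/w1.png

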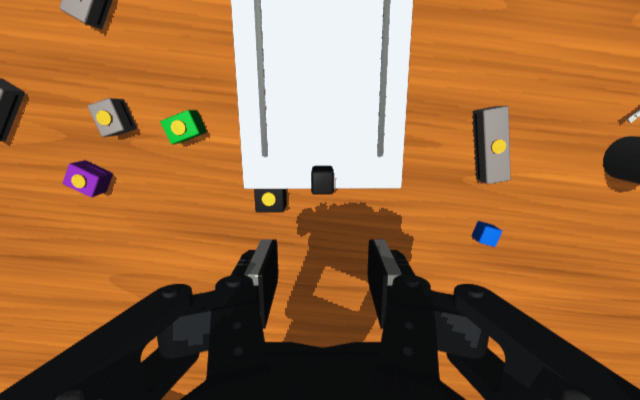

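The wrist view confirms the handle at (322,184), the reference stud at (268,199) and module a's stud at (499,146), all within about 2 px of prediction. I'll descend and grip the handle.

>>> carry_out(targets=[[[0, 0, 0.4, 0, 0, 0], [0, 0, 0.6, 0, 0, 0], [0, 0, 0.7, 0, 0, 0], [0, 0, 0.8, 0, 0, 0], [0, 0, 0.84, 0, 0, 0], [0, 0, 0.84, 0, 0, 0]]])

```text
clock: 2.75
tcp_pos: [0.4345, -0.0137, 0.0606]
orientation: [0.998, 0.056, -0.001, -0.0]
contact_force: [-0.6, -0.0, 1.6]
gripper_width: 0.503
gripper_force: 0.0
```

>>> carry_out(targets=[[[0, 0, 0, 0, 0, 0], [0, 0, 0, 0, 0, 0], [0, 0, 0, 0, 0, 0], [0, 0, 0, 0, 0, 0], [0, 0, 0, 0, 0, 0], [0, 0, 0, 0, 0, 0], [0, 0, 0, 0, 0, 0], [0, 0, 0, 0, 0, 0]]], jaw=-1, grip_force=30)

```text
clock: 3.55
tcp_pos: [0.4365, -0.0138, 0.063]
orientation: [0.998, 0.057, 0.001, 0.001]
contact_force: [-1.9, -3.9, 6.6]
gripper_width: 0.243
gripper_force: 31.3
```

```bash
python3 - <<'E'
from h import *
s=manip.state(); print(s["tcp_pos"],s["orientation"],s["gripper_width"],s["gripper_force"],s["contact_force"])
# pivot P (grasp pt) relative hinge: along 0.186, off = graspz-.0455 ; tool vertical, tool x ~ case x
off=s["tcp_pos"][2]+.0187-.0455; al=.186
ths=np.linspace(0,1.76,29)
X=-al*np.cos(ths)+off*np.sin(ths); Z=al*np.sin(ths)+off*np.cos(ths)
for k in(0,9,18):
    e=slice(k+1,min(k+11,29)) if k==18 else slice(k+1,k+10)
    print([[round(float((x-X[k])/.2),3),0,round(float(-(z-Z[k])/.2),3),0,0,0] for x,z in zip(X[e],Z[e])])
E
```

```text
[ 0.43649286 -0.01376462  0.06295539] [0.99838315 0.05681488 0.00141523 0.0010762 ] 0.2433838909657787 31.306405663490295 [-1.88753984 -3.88450971  6.61588223]
[[0.013, 0, -0.058, 0, 0, 0], [0.03, 0, -0.115, 0, 0, 0], [0.05, 0, -0.171, 0, 0, 0], [0.074, 0, -0.226, 0, 0, 0], [0.101, 0, -0.279, 0, 0, 0], [0.132, 0, -0.33, 0, 0, 0], [0.166, 0, -0.379, 0, 0, 0], [0.202, 0, -0.426, 0, 0, 0], [0.242, 0, -0.47, 0, 0, 0]]
[[0.042, 0, -0.042, 0, 0, 0], [0.087, 0, -0.081, 0, 0, 0], [0.134, 0, -0.117, 0, 0, 0], [0.184, 0, -0.151, 0, 0, 0], [0.235, 0, -0.181, 0, 0, 0], [0.288, 0, -0.208, 0, 0, 0], [0.343, 0, -0.231, 0, 0, 0], [0.399, 0, -0.251, 0, 0, 0], [0.456, 0, -0.267, 0, 0, 0]]
[[0.058, 0, -0.013, 0, 0, 0], [0.117, 0, -0.022, 0, 0, 0], [0.176, 0, -0.027, 0, 0, 0], [0.236, 0, -0.029, 0, 0, 0], [0.295, 0, -0.027, 0, 0, 0], [0.355, 0, -0.021, 0, 0, 0], [0.413, 0, -0.011, 0, 0, 0], [0.471, 0, 0.002, 0, 0, 0], [0.529, 0, 0.019, 0, 0, 0], [0.584, 0, 0.039, 0, 0, 0]]
```

>>> carry_out(targets=[[[0.013, 0, -0.058, 0, 0, 0], [0.03, 0, -0.115, 0, 0, 0], [0.05, 0, -0.171, 0, 0, 0], [0.074, 0, -0.226, 0, 0, 0], [0.101, 0, -0.279, 0, 0, 0], [0.132, 0, -0.33, 0, 0, 0], [0.166, 0, -0.379, 0, 0, 0], [0.202, 0, -0.426, 0, 0, 0], [0.242, 0, -0.47, 0, 0, 0], [0.242, 0, -0.47, 0, 0, 0]]])

```text
clock: 4.55
tcp_pos: [0.4847, -0.0082, 0.1564]
orientation: [0.998, 0.057, 0.002, 0.001]
contact_force: [2.5, -5.2, -5.0]
gripper_width: 0.239
gripper_force: 29.7
```

Following well with low forces, so I'll continue.

>>> carry_out(targets=[[[0.042, 0, -0.042, 0, 0, 0], [0.087, 0, -0.081, 0, 0, 0], [0.134, 0, -0.117, 0, 0, 0], [0.184, 0, -0.151, 0, 0, 0], [0.235, 0, -0.181, 0, 0, 0], [0.288, 0, -0.208, 0, 0, 0], [0.343, 0, -0.231, 0, 0, 0], [0.399, 0, -0.251, 0, 0, 0], [0.456, 0, -0.267, 0, 0, 0]]])

```text
clock: 5.45
tcp_pos: [0.5735, 0.0019, 0.2091]
orientation: [0.998, 0.057, -0.001, 0.001]
contact_force: [-2.4, -4.9, 3.3]
gripper_width: 0.237
gripper_force: 29.2
```

>>> carry_out(targets=[[[0.058, 0, -0.013, 0, 0, 0], [0.117, 0, -0.022, 0, 0, 0], [0.176, 0, -0.027, 0, 0, 0], [0.236, 0, -0.029, 0, 0, 0], [0.295, 0, -0.027, 0, 0, 0], [0.355, 0, -0.021, 0, 0, 0], [0.413, 0, -0.011, 0, 0, 0], [0.471, 0, 0.002, 0, 0, 0], [0.529, 0, 0.019, 0, 0, 0], [0.584, 0, 0.039, 0, 0, 0], [0.584, 0, 0.039, 0, 0, 0]]])

```text
clock: 6.55
tcp_pos: [0.6932, 0.0155, 0.2048]
orientation: [0.998, 0.057, 0.004, 0.001]
contact_force: [3.6, -1.9, 9.0]
gripper_width: 0.217
gripper_force: 29.0
```

>>> carry_out(targets=[[[0, 0, 0, 0, 0, 0], [0, 0, 0, 0, 0, 0], [0, 0, 0, 0, 0, 0], [0, 0, 0, 0, 0, 0], [0, 0, -0.1, 0, 0, 0], [0, 0, -0.2, 0, 0, 0], [0, 0, -0.4, 0, 0, 0], [0, 0, -0.6, 0, 0, 0], [0, 0, -0.6, 0, 0, 0]]], jaw=0.1)

```text
clock: 7.45
tcp_pos: [0.6922, 0.0159, 0.329]
orientation: [0.998, 0.057, 0.006, 0.001]
contact_force: [0.4, -0.1, 0.7]
gripper_width: 0.555
gripper_force: 0.0
```

```bash
python3 - <<'E'
from h import *
s=manip.state(); print(s["tcp_pos"],2*np.arctan2(s["orientation"][1],s["orientation"][0]))
cv2.imwrite("pics/top1.png",cv2.resize(manip.get_image("top")[120:280,170:490],None,fx=2.5,fy=2.5,interpolation=cv2.INTER_CUBIC))
E
```

```text
[0.69222262 0.01587473 0.3289836 ] 0.11344416138004425
```

View pics/top1.png

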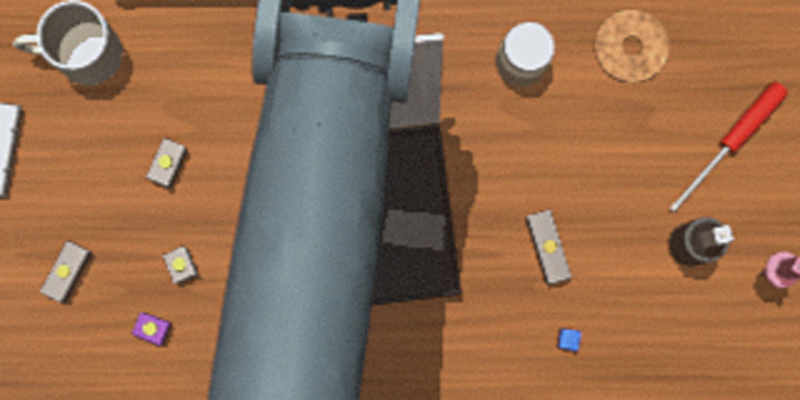

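The lid is back on its stop. The modules haven't moved: a's stud is at crop (550,246), b at (64,271), c at (165,161) and d at (178,264). I'll go to module a next.

```bash
cat >> h.py <<'E'
def yaw(s): q=s["orientation"]; return 2*np.arctan2(q[1],q[0])
def case(x,y): 
    c,s=np.cos(.1135),np.sin(.1135); return np.array([.5203+c*x-s*y,-.0033+s*x+c*y])
def studs(z=.031):
    s=manip.state(); im=manip.get_image("wrist"); hsv=cv2.cvtColor(im,cv2.COLOR_BGR2HSV)
    m=cv2.inRange(hsv,(20,140,110),(36,255,255)); n,l,st,ce=cv2.connectedComponentsWithStats(m)
    return im,[(ce[i].round(1).tolist(),int(st[i,4]),ray("wrist",ce[i],z,s)[:2].round(4).tolist()) for i in range(1,n) if st[i,4]>40]
def plan(*wps):
    "rel numbers for a chain of (xyz,phi) waypoints, from the measured state"
    s=manip.state(); p,f=s["tcp_pos"],yaw(s); print("at",p.round(4),round(float(f),4))
    for q,g in wps: print(rel(q,g,p,f)); p,f=np.array(q),g
E
python3 - <<'E'
from h import *
plan(([.55,-.13,.32],.275),([.4861,-.2024,.16],.275))
E
```

```text
at [0.6912 0.016  0.3253] 0.1135
[-0.784, 0.645, 0.027, 0.0, 0.0, -0.323]
[-0.406, 0.262, 0.8, 0.0, 0.0, 0.0]
```

>>> carry_out(targets=[[[-0.784, 0.645, 0.027, 0, 0, -0.323], [-0.784, 0.645, 0.027, 0, 0, -0.323], [-0.784, 0.645, 0.027, 0, 0, -0.323], [-0.784, 0.645, 0.027, 0, 0, -0.323], [-0.784, 0.645, 0.027, 0, 0, -0.323], [-0.784, 0.645, 0.027, 0, 0, -0.323]]])

```text
clock: 8.1
tcp_pos: [0.5476, -0.1303, 0.3142]
orientation: [0.991, 0.136, -0.001, -0.001]
contact_force: [0.8, 0.4, -0.7]
gripper_width: 0.548
gripper_force: 0.0
```

>>> carry_out(targets=[[[-0.406, 0.262, 0.8, 0, 0, 0], [-0.406, 0.262, 0.8, 0, 0, 0], [-0.406, 0.262, 0.8, 0, 0, 0], [-0.406, 0.262, 0.8, 0, 0, 0], [-0.406, 0.262, 0.8, 0, 0, 0], [-0.406, 0.262, 0.8, 0, 0, 0], [-0.406, 0.262, 0.8, 0, 0, 0]]])

```text
clock: 8.8
tcp_pos: [0.4868, -0.2022, 0.1575]
orientation: [0.99, 0.138, 0.001, 0.001]
contact_force: [-0.5, -0.0, 0.2]
gripper_width: 0.548
gripper_force: 0.0
```

```bash
python3 - <<'E'
from h import *
im,l=studs(); cv2.imwrite("pics/wa.png",im); print(l); plan(([.4861,-.2024,.003],.275))
E
```

```text
[([466.1, 94.5], 427, [0.5987, -0.299]), ([324.5, 188.1], 198, [0.487, -0.205]), ([39.1, 206.8], 256, [0.3979, 0.0458]), ([429.6, 240.1], 288, [0.4652, -0.3163]), ([13.8, 347.3], 52, [0.2328, 0.0631])]
at [ 0.4868 -0.2023  0.1577] 0.2765
[-0.003, -0.0, 0.773, 0.0, -0.0, 0.003]
```

View pics/wa.png

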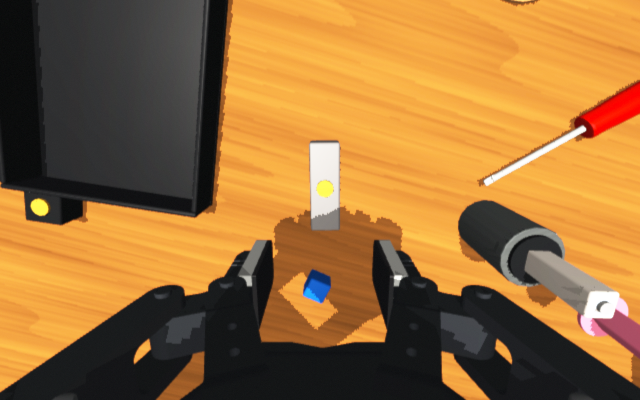

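Module a is centred between the fingers, with its stud at (324,188). The reference stud is at (39,207) and the probe handle's top at (602,303). I'll descend, grip and lift.

>>> carry_out(targets=[[[-0.003, 0.006, 0.25, 0, 0, 0], [-0.003, 0.006, 0.5, 0, 0, 0], [-0.003, 0.006, 0.65, 0, 0, 0], [-0.003, 0.006, 0.773, 0, 0, 0], [-0.003, 0.006, 0.773, 0, 0, 0]]])

```text
clock: 9.35
tcp_pos: [0.4835, -0.202, -0.0012]
orientation: [0.99, 0.138, -0.002, -0.002]
contact_force: [-0.1, 0.8, -0.2]
gripper_width: 0.551
gripper_force: 0.0
```

>>> carry_out(targets=[[[0, 0, 0, 0, 0, 0], [0, 0, 0, 0, 0, 0], [0, 0, 0, 0, 0, 0], [0, 0, 0, 0, 0, 0], [0, 0, 0, 0, 0, 0], [0, 0, 0, 0, 0, 0], [0, 0, -0.2, 0, 0, 0], [0, 0, -0.48, 0, 0, 0], [0, 0, -0.48, 0, 0, 0]]], jaw=-1, grip_force=40)

```text
clock: 10.25
tcp_pos: [0.4883, -0.2063, 0.1038]
orientation: [0.991, 0.137, 0.005, 0.004]
contact_force: [1.0, -0.4, -0.8]
gripper_width: 0.31
gripper_force: 39.9
```

```bash
python3 - <<'E'
from h import *
s=manip.state(); print(s["gripper_width"],s["gripper_force"],s["contact_force"])
t=case(-.045,-.038); m=(s["tcp_pos"][:2]+t)/2
plan(([*m,.1],.195),([*t,.1],.1135),([*t,.0085],.1135))
E
```

```text
0.3102254821337102 39.87616539001465 [ 0.99271034 -0.38221492 -0.82712857]
at [ 0.4883 -0.2063  0.1038] 0.275
[0.089, -0.391, 0.019, 0.0, -0.0, 0.16]
[0.057, -0.397, -0.0, -0.0, -0.0, 0.163]
[0.0, -0.0, 0.457, 0.0, 0.0, 0.0]
```

>>> carry_out(targets=[[[0.09, -0.38, 0, 0, 0, 0.16], [0.14, -0.6, 0, 0, 0, 0.323], [0.183, -0.766, 0, 0, 0, 0.323], [0.183, -0.766, 0, 0, 0, 0.323], [0.183, -0.766, 0, 0, 0, 0.323], [0.183, -0.766, 0, 0, 0, 0.323], [0.183, -0.766, 0, 0, 0, 0.323]]])

```text
clock: 10.95
tcp_pos: [0.4784, -0.0476, 0.0969]
orientation: [0.998, 0.056, 0.0, 0.0]
contact_force: [-0.4, 0.2, -0.3]
gripper_width: 0.306
gripper_force: 40.0
```

>>> carry_out(targets=[[[0, 0, 0.15, 0, 0, 0], [0, 0, 0.3, 0, 0, 0], [0, 0, 0.38, 0, 0, 0], [0, 0, 0.43, 0, 0, 0], [0, 0, 0.453, 0, 0, 0], [0, 0, 0.453, 0, 0, 0], [0, 0, 0.453, 0, 0, 0], [0, 0, 0.453, 0, 0, 0]]])

```text
clock: 11.75
tcp_pos: [0.4784, -0.0474, 0.0081]
orientation: [0.998, 0.056, -0.001, 0.0]
contact_force: [-7.8, 0.1, 13.1]
gripper_width: 0.306
gripper_force: 41.5
```

>>> carry_out(targets=[[[0, 0, 0, 0, 0, 0], [0, 0, 0, 0, 0, 0], [0, 0, 0, 0, 0, 0], [0, 0, -0.1, 0, 0, 0], [0, 0, -0.3, 0, 0, 0], [0, 0, -0.55, 0, 0, 0], [0, 0, -0.75, 0, 0, 0], [0, 0, -0.75, 0, 0, 0], [0, 0, -0.75, 0, 0, 0]]], jaw=0)

```text
clock: 12.65
tcp_pos: [0.4787, -0.0465, 0.157]
orientation: [0.998, 0.057, 0.001, 0.0]
contact_force: [0.0, 0.0, -0.6]
gripper_width: 0.496
gripper_force: 0.0
```

```bash
python3 - <<'E'
from h import *
im,l=studs(.036); print(l,case(-.045,-.038))
plan(([.475,.09,.16],-.1),([.4683,.229,.16],-.1),([.4613,.362,.16],-.475))
E
```

```text
[([100.9, 21.7], 3045, [0.5942, 0.1424]), ([440.7, 9.5], 926, [0.633, -0.1234]), ([413.5, 23.6], 41, [0.6207, -0.104]), ([483.8, 29.2], 210, [0.6231, -0.1605]), ([395.6, 49.0], 73, [0.6008, -0.093]), ([524.9, 75.0], 4920, [0.5933, -0.2025]), ([147.5, 54.3], 101, [0.5743, 0.1064]), ([63.4, 58.8], 353, [0.5632, 0.1744]), ([89.8, 82.7], 1427, [0.547, 0.1544]), ([433.1, 85.2], 289, [0.5769, -0.1287]), ([447.1, 108.6], 1032, [0.5599, -0.1443]), ([578.7, 106.7], 95, [0.5738, -0.2546]), ([630.6, 113.3], 61, [0.5735, -0.3003]), ([510.3, 131.5], 2170, [0.5473, -0.2025]), ([37.3, 123.8], 125, [0.5084, 0.2015]), ([78.9, 130.9], 164, [0.5063, 0.1666]), ([13.6, 136.4], 164, [0.4953, 0.223]), ([84.6, 157.8], 899, [0.4834, 0.1636]), ([629.6, 157.6], 62, [0.537, -0.3129]), ([18.4, 164.4], 227, [0.4709, 0.2221]), ([165.3, 178.1], 666, [0.473, 0.0935]), ([108.3, 175.8], 254, [0.4694, 0.1438]), ([468.3, 173.9], 290, [0.5069, -0.1749]), ([505.3, 208.8], 4624, [0.4789, -0.2161]), ([323.1, 188.5], 188, [0.4793, -0.0478]), ([153.4, 195.0], 138, [0.4561, 0.1044]), ([425.2, 212.4], 195, [0.4673, -0.1437]), (
[... 528 characters left out ...]
30.1, 284.6], 199, [0.3515, 0.2261]), ([556.8, 295.6], 261, [0.3969, -0.29]), ([111.8, 305.7], 138, [0.3366, 0.1482]), ([69.8, 314.7], 833, [0.3216, 0.1906]), ([355.5, 310.3], 67, [0.3584, -0.0941]), ([352.2, 317.0], 90, [0.3503, -0.0919]), ([81.0, 325.6], 138, [0.3099, 0.1806]), ([493.7, 345.8], 75, [0.3326, -0.2424]), ([28.9, 343.6], 70, [0.2821, 0.2357]), ([27.3, 350.2], 340, [0.2738, 0.2383]), ([443.8, 361.3], 52, [0.308, -0.195]), ([4.7, 383.8], 46, [0.2276, 0.2676]), ([179.2, 390.5], 132, [0.2393, 0.0817])] [ 0.47989329 -0.04615204]
at [ 0.4776 -0.0461  0.1554] 0.1132
[0.064, -0.678, -0.023, 0.0, -0.0, 0.426]
[-0.103, -0.688, -0.0, 0.0, 0.0, 0.0]
[-0.101, -0.658, -0.0, 0.0, -0.0, 0.75]
```

>>> carry_out(targets=[[[0.064, -0.678, -0.023, 0, 0, 0.426], [0.064, -0.678, -0.023, 0, 0, 0.426], [0.064, -0.678, -0.023, 0, 0, 0.426], [0.064, -0.678, -0.023, 0, 0, 0.426], [0.064, -0.678, -0.023, 0, 0, 0.426]]], jaw=0.1)

```text
clock: 13.2
tcp_pos: [0.4741, 0.0906, 0.1587]
orientation: [0.999, -0.049, -0.002, 0.0]
contact_force: [0.7, -0.5, -0.3]
gripper_width: 0.551
gripper_force: 0.0
```

>>> carry_out(targets=[[[-0.103, -0.688, 0, 0, 0, 0], [-0.103, -0.688, 0, 0, 0, 0], [-0.103, -0.688, 0, 0, 0, 0], [-0.103, -0.688, 0, 0, 0, 0], [-0.103, -0.688, 0, 0, 0, 0]]])

```text
clock: 13.7
tcp_pos: [0.4684, 0.2281, 0.1595]
orientation: [0.999, -0.05, -0.001, 0.001]
contact_force: [-0.1, -0.5, -0.1]
gripper_width: 0.549
gripper_force: 0.0
```

>>> carry_out(targets=[[[-0.101, -0.658, 0, 0, 0, 0.75], [-0.101, -0.658, 0, 0, 0, 0.75], [-0.101, -0.658, 0, 0, 0, 0.75], [-0.101, -0.658, 0, 0, 0, 0.75], [-0.101, -0.658, 0, 0, 0, 0.75], [-0.101, -0.658, 0, 0, 0, 0.75], [-0.101, -0.658, 0, 0, 0, 0.75]]])

```text
clock: 14.4
tcp_pos: [0.4622, 0.3601, 0.1606]
orientation: [0.972, -0.236, -0.0, 0.0]
contact_force: [-0.4, 0.5, -0.6]
gripper_width: 0.55
gripper_force: 0.0
```

```bash
sed -i 's/def studs(z=.031):/def studs(z=.031,near=None):/; s/(20,140,110)/(22,200,150)/; s/if st\[i,4\]>40\]/if 100<st[i,4]<600 and (near is None or np.hypot(*(ray("wrist",ce[i],z,s)[:2]-near))<.08)]/' h.py
cat >> h.py <<'E'
def modyaw(im,uv):
    "minAreaRect of the light grey blob at uv: long-axis yaw and centre at z=.028"
    s=manip.state(); hsv=cv2.cvtColor(im,cv2.COLOR_BGR2HSV); 
    m=cv2.inRange(hsv,(0,0,110),(180,70,255))|cv2.inRange(hsv,(22,200,150),(36,255,255))
    n,l=cv2.connectedComponents(m); c=np.argwhere(l==l[int(uv[1]),int(uv[0])])[:,::-1].astype(np.float32)
    b=cv2.boxPoints(cv2.minAreaRect(c)); P=np.array([ray("wrist",q,.028,s)[:2] for q in b]); e=[P[1]-P[0],P[2]-P[1]]
    L=max(e,key=np.linalg.norm); a=np.arctan2(L[1],L[0]); a=(a+np.pi/2)%np.pi-np.pi/2
    print("rect",P.mean(0).round(4),[round(float(np.linalg.norm(x)),4) for x in e],"yaw",round(float(a),3))
E
python3 - <<'E'
from h import *
im,l=studs(.031,[.4613,.362]); print(l); modyaw(im,l[0][0]); cv2.imwrite("pics/wb.png",im); plan(([.4613,.362,.003],-.475))
E
```

```text
[]Traceback (most recent call last):
  File "<stdin>", line 2, in <module>
IndexError: list index out of range
```

```bash
python3 - <<'E'
from h import *
im=manip.get_image("wrist"); cv2.imwrite("pics/wb.png",im); u=proj("wrist",[.4613,.362,.031]);print(u, cv2.cvtColor(im,cv2.COLOR_BGR2HSV)[int(u[1])-3:int(u[1])+4:3,int(u[0])-3:int(u[0])+4:3])
E
```

```text
[321.19229148 188.23019446] [[[ 28 181 248]
  [ 28 182 248]
  [ 28 182 248]]

 [[ 28 186 248]
  [ 28 185 248]
  [ 28 186 248]]

 [[ 28 185 248]
  [ 28 186 248]
  [ 28 185 248]]]
```

View pics/wb.png

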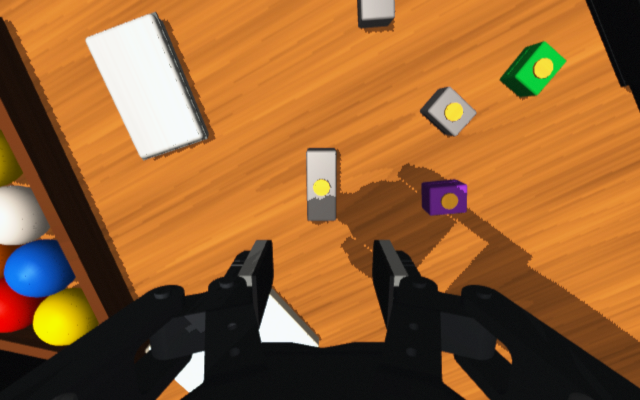

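Module b is upright in the view with its stud at (321,187), aligned between the fingers. I'll pick it.

>>> carry_out(targets=[[[0, 0, 0.25, 0, 0, 0], [0, 0, 0.5, 0, 0, 0], [0, 0, 0.65, 0, 0, 0], [0, 0, 0.785, 0, 0, 0], [0, 0, 0.785, 0, 0, 0], [0, 0, 0.785, 0, 0, 0]]])

```text
clock: 15.1
tcp_pos: [0.462, 0.3616, 0.0043]
orientation: [0.972, -0.235, 0.0, 0.0]
contact_force: [0.1, 0.1, 0.6]
gripper_width: 0.551
gripper_force: 0.0
```

>>> carry_out(targets=[[[0, 0, 0, 0, 0, 0], [0, 0, 0, 0, 0, 0], [0, 0, 0, 0, 0, 0], [0, 0, 0, 0, 0, 0], [0, 0, 0, 0, 0, 0], [0, 0, 0, 0, 0, 0], [0, 0, -0.2, 0, 0, 0], [0, 0, -0.48, 0, 0, 0], [0, 0, -0.48, 0, 0, 0], [0, 0, -0.48, 0, 0, 0], [0, 0, -0.48, 0, 0, 0]]], jaw=-1)

```text
clock: 16.2
tcp_pos: [0.4609, 0.3615, 0.0989]
orientation: [0.972, -0.235, -0.001, 0.0]
contact_force: [-0.2, -0.0, -1.8]
gripper_width: 0.288
gripper_force: 39.3
```

```bash
sed -i 's/(22,200,150),(36,255,255)/(24,160,190),(34,255,255)/g' h.py; python3 - <<'E'
from h import *
s=manip.state(); print(s["gripper_width"],s["gripper_force"],s["contact_force"])
t=case(-.045,.038);print(t); p=s["tcp_pos"][:2]; m=(p+t)/2
plan(([*m,.1],-.18),([*t,.1],.1135),([*t,.0095],.1135),([*t,.16],.1135),([.57,.15,.16],-.2),([.5885,.246,.16],-.425))
E
```

```text
0.28819051383173716 39.335723519325256 [-0.24880218 -0.01578354 -1.82050224]
[0.47128579 0.02935896]
at [0.4609 0.3615 0.0989] -0.4746
[0.403, 0.727, -0.006, 0.0, 0.0, -0.589]
[0.174, 0.812, 0.0, 0.0, 0.0, -0.587]
[0.0, -0.0, 0.452, 0.0, 0.0, 0.0]
[-0.0, 0.0, -0.752, 0.0, 0.0, 0.0]
[0.559, -0.543, -0.0, 0.0, -0.0, 0.627]
[-0.005, -0.489, -0.0, -0.0, -0.0, 0.45]
```

>>> carry_out(targets=[[[0.403, 0.727, -0.006, 0, 0, -0.589], [0.403, 0.727, -0.006, 0, 0, -0.589], [0.403, 0.727, -0.006, 0, 0, -0.589], [0.403, 0.727, -0.006, 0, 0, -0.589], [0.403, 0.727, -0.006, 0, 0, -0.589], [0.403, 0.727, -0.006, 0, 0, -0.589]]])

```text
clock: 16.8
tcp_pos: [0.4659, 0.1955, 0.0995]
orientation: [0.996, -0.091, -0.001, 0.0]
contact_force: [-0.1, 0.3, -0.3]
gripper_width: 0.293
gripper_force: 39.5
```

>>> carry_out(targets=[[[0.174, 0.812, 0, 0, 0, -0.587], [0.174, 0.812, 0, 0, 0, -0.587], [0.174, 0.812, 0, 0, 0, -0.587], [0.174, 0.812, 0, 0, 0, -0.587], [0.174, 0.812, 0, 0, 0, -0.587], [0.174, 0.812, 0, 0, 0, -0.587], [0.174, 0.812, 0, 0, 0, -0.587]]])

```text
clock: 17.5
tcp_pos: [0.4718, 0.0311, 0.1005]
orientation: [0.998, 0.058, -0.001, -0.0]
contact_force: [-0.0, -0.2, -1.1]
gripper_width: 0.295
gripper_force: 39.6
```

>>> carry_out(targets=[[[0, 0, 0.15, 0, 0, 0], [0, 0, 0.3, 0, 0, 0], [0, 0, 0.38, 0, 0, 0], [0, 0, 0.43, 0, 0, 0], [0, 0, 0.452, 0, 0, 0], [0, 0, 0.452, 0, 0, 0], [0, 0, 0.452, 0, 0, 0]]])

```text
clock: 18.2
tcp_pos: [0.4729, 0.0304, 0.0114]
orientation: [0.998, 0.057, 0.001, 0.0]
contact_force: [-0.6, 1.5, 2.6]
gripper_width: 0.291
gripper_force: 40.3
```

>>> carry_out(targets=[[[0, 0, 0, 0, 0, 0], [0, 0, 0, 0, 0, 0], [0, 0, 0, 0, 0, 0], [0, 0, -0.1, 0, 0, 0], [0, 0, -0.3, 0, 0, 0], [0, 0, -0.55, 0, 0, 0], [0, 0, -0.752, 0, 0, 0], [0, 0, -0.752, 0, 0, 0], [0, 0, -0.752, 0, 0, 0]]], jaw=0)

```text
clock: 19.1
tcp_pos: [0.4726, 0.0295, 0.162]
orientation: [0.998, 0.057, 0.001, 0.0]
contact_force: [-0.4, 1.6, -0.8]
gripper_width: 0.499
gripper_force: 0.0
```

```bash
python3 - <<'E'
from h import *
im,l=studs(.036,case(-.045,.038)); print(l)
plan(([.57,.15,.16],-.2),([.5885,.246,.16],-.425))
E
```

```text
[([405.6, 190.0], 163, [0.4791, -0.0473])]
at [0.4716 0.0297 0.1604] 0.1132
[0.557, -0.542, 0.002, 0.0, -0.0, 0.626]
[-0.005, -0.489, -0.0, -0.0, -0.0, 0.45]
```

>>> carry_out(targets=[[[0.557, -0.542, 0.002, 0, 0, 0.626], [0.557, -0.542, 0.002, 0, 0, 0.626], [0.557, -0.542, 0.002, 0, 0, 0.626], [0.557, -0.542, 0.002, 0, 0, 0.626], [0.557, -0.542, 0.002, 0, 0, 0.626], [0.557, -0.542, 0.002, 0, 0, 0.626]]], jaw=0.1)

```text
clock: 19.75
tcp_pos: [0.569, 0.1494, 0.1588]
orientation: [0.995, -0.1, -0.002, 0.0]
contact_force: [-1.0, -0.2, -0.0]
gripper_width: 0.552
gripper_force: 0.0
```

>>> carry_out(targets=[[[-0.005, -0.489, 0, 0, 0, 0.45], [-0.005, -0.489, 0, 0, 0, 0.45], [-0.005, -0.489, 0, 0, 0, 0.45], [-0.005, -0.489, 0, 0, 0, 0.45], [-0.005, -0.489, 0, 0, 0, 0.45], [-0.005, -0.489, 0, 0, 0, 0.45], [-0.005, -0.489, 0, 0, 0, 0.45]]])

```text
clock: 20.45
tcp_pos: [0.5888, 0.2448, 0.1607]
orientation: [0.977, -0.212, -0.0, 0.0]
contact_force: [0.1, 0.2, 0.6]
gripper_width: 0.549
gripper_force: 0.0
```

```bash
python3 - <<'E'
from h import *
im,l=studs(.031); print(l); cv2.imwrite("pics/wc.png",im); 
for q in l:
    if abs(q[0][0]-320)<40: modyaw(im,q[0])
plan(([.5885,.246,.003],-.425))
t=manip.get_image("top")
cv2.imwrite("pics/wc.png",np.hstack([cv2.resize(im,(500,312)),cv2.resize(t[160:285,290:390],None,fx=2.5,fy=2.5)[:312]]))
E
```

```text
[([321.9, 185.2], 180, [0.5903, 0.2443]), ([585.5, 206.0], 187, [0.4689, 0.0262]), ([460.6, 257.9], 101, [0.4668, 0.1502]), ([585.4, 275.9], 163, [0.3961, 0.0424])]
rect [0.5909 0.2447] [0.0265, 0.0507] yaw -0.416
at [0.5889 0.245  0.1607] -0.426
[-0.004, -0.004, 0.788, -0.0, 0.0, -0.002]
```

View pics/wc.png

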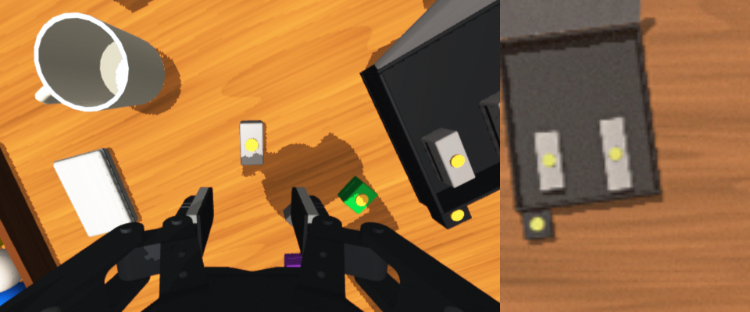

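Modules a and b lie flat in the tray, and c is aligned between the fingers with its stud at (322,185). I'll pick c.

>>> carry_out(targets=[[[0.006, 0, 0.25, 0, 0, 0], [0.006, 0, 0.5, 0, 0, 0], [0.006, 0, 0.65, 0, 0, 0], [0.006, 0, 0.788, 0, 0, 0], [0.006, 0, 0.788, 0, 0, 0], [0.006, 0, 0.788, 0, 0, 0]]])

```text
clock: 21.15
tcp_pos: [0.5902, 0.2454, 0.0034]
orientation: [0.978, -0.211, -0.0, 0.0]
contact_force: [0.8, 1.6, -0.2]
gripper_width: 0.547
gripper_force: 0.0
```

>>> carry_out(targets=[[[0, 0, 0, 0, 0, 0], [0, 0, 0, 0, 0, 0], [0, 0, 0, 0, 0, 0], [0, 0, 0, 0, 0, 0], [0, 0, 0, 0, 0, 0], [0, 0, 0, 0, 0, 0], [0, 0, -0.2, 0, 0, 0], [0, 0, -0.48, 0, 0, 0], [0, 0, -0.48, 0, 0, 0], [0, 0, -0.48, 0, 0, 0], [0, 0, -0.48, 0, 0, 0]]], jaw=-1)

```text
clock: 22.25
tcp_pos: [0.589, 0.2454, 0.0979]
orientation: [0.978, -0.211, -0.001, 0.0]
contact_force: [-0.5, -0.1, -1.6]
gripper_width: 0.297
gripper_force: 39.4
```

```bash
python3 - <<'E'
from h import *
s=manip.state(); print(s["gripper_width"],s["gripper_force"],s["contact_force"])
t=case(.028,.038);print(t); p=s["tcp_pos"][:2]; m=(p+t)/2
plan(([*m,.105],-.16),([*t,.105],.1135),([*t,.009],.1135),([*t,.16],.1135),([.51,.13,.16],.2),([.4685,.229,.16],.43))
E
```

```text
0.297105566603125 39.377712244167924 [-0.46475422 -0.13509405 -1.64849171]
[0.5438161  0.03762668]
at [0.589  0.2454 0.0979] -0.4247
[0.111, 0.52, -0.035, 0.0, 0.0, -0.529]
[-0.029, 0.531, 0.0, 0.0, 0.0, -0.547]
[0.0, -0.0, 0.48, 0.0, 0.0, 0.0]
[-0.0, 0.0, -0.755, 0.0, 0.0, 0.0]
[-0.116, -0.478, -0.0, 0.0, 0.0, -0.173]
[-0.105, -0.526, -0.0, -0.0, 0.0, -0.46]
```

>>> carry_out(targets=[[[0.111, 0.52, -0.035, 0, 0, -0.529], [0.111, 0.52, -0.035, 0, 0, -0.529], [0.111, 0.52, -0.035, 0, 0, -0.529], [0.111, 0.52, -0.035, 0, 0, -0.529], [0.111, 0.52, -0.035, 0, 0, -0.529], [0.111, 0.52, -0.035, 0, 0, -0.529]]])

```text
clock: 22.85
tcp_pos: [0.5671, 0.1427, 0.1052]
orientation: [0.997, -0.08, -0.001, -0.0]
contact_force: [0.4, 0.4, -1.3]
gripper_width: 0.296
gripper_force: 39.6
```

>>> carry_out(targets=[[[-0.029, 0.531, 0, 0, 0, -0.547], [-0.029, 0.531, 0, 0, 0, -0.547], [-0.029, 0.531, 0, 0, 0, -0.547], [-0.029, 0.531, 0, 0, 0, -0.547], [-0.029, 0.531, 0, 0, 0, -0.547], [-0.029, 0.531, 0, 0, 0, -0.547], [-0.029, 0.531, 0, 0, 0, -0.547]]])

```text
clock: 23.55
tcp_pos: [0.5449, 0.039, 0.1059]
orientation: [0.998, 0.057, -0.0, -0.0]
contact_force: [0.4, -0.7, -2.1]
gripper_width: 0.302
gripper_force: 39.7
```

>>> carry_out(targets=[[[0, 0, 0.15, 0, 0, 0], [0, 0, 0.3, 0, 0, 0], [0, 0, 0.4, 0, 0, 0], [0, 0, 0.45, 0, 0, 0], [0, 0, 0.48, 0, 0, 0], [0, 0, 0.48, 0, 0, 0], [0, 0, 0.48, 0, 0, 0]]])

```text
clock: 24.25
tcp_pos: [0.5458, 0.0379, 0.0111]
orientation: [0.998, 0.057, 0.001, 0.0]
contact_force: [0.0, -0.0, -0.9]
gripper_width: 0.293
gripper_force: 39.7
```

>>> carry_out(targets=[[[0, 0, 0, 0, 0, 0], [0, 0, 0, 0, 0, 0], [0, 0, 0, 0, 0, 0], [0, 0, -0.1, 0, 0, 0], [0, 0, -0.3, 0, 0, 0], [0, 0, -0.55, 0, 0, 0], [0, 0, -0.755, 0, 0, 0], [0, 0, -0.755, 0, 0, 0]]], jaw=0)

```text
clock: 25.05
tcp_pos: [0.5492, 0.0372, 0.1686]
orientation: [0.998, 0.057, 0.007, 0.001]
contact_force: [0.3, -0.4, 0.8]
gripper_width: 0.5
gripper_force: 0.0
```

>>> carry_out(targets=[[[-0.116, -0.478, 0, 0, 0, -0.173], [-0.116, -0.478, 0, 0, 0, -0.173], [-0.116, -0.478, 0, 0, 0, -0.173], [-0.116, -0.478, 0, 0, 0, -0.173]]], jaw=0.1)

```text
clock: 25.45
tcp_pos: [0.5102, 0.1308, 0.1604]
orientation: [0.995, 0.101, -0.0, 0.0]
contact_force: [0.5, -0.3, 0.2]
gripper_width: 0.554
gripper_force: 0.0
```

>>> carry_out(targets=[[[-0.105, -0.526, 0, 0, 0, -0.46], [-0.105, -0.526, 0, 0, 0, -0.46], [-0.105, -0.526, 0, 0, 0, -0.46], [-0.105, -0.526, 0, 0, 0, -0.46], [-0.105, -0.526, 0, 0, 0, -0.46], [-0.105, -0.526, 0, 0, 0, -0.46], [-0.105, -0.526, 0, 0, 0, -0.46]]])

```text
clock: 26.15
tcp_pos: [0.47, 0.2279, 0.161]
orientation: [0.977, 0.212, 0.0, 0.0]
contact_force: [0.4, -0.1, 0.2]
gripper_width: 0.554
gripper_force: 0.0
```

```bash
python3 - <<'E'
from h import *
im,l=studs(.031); print(l)
for q in l:
    if abs(q[0][0]-320)<40: modyaw(im,q[0])
plan(([.4685,.229,.003],.43))
t=manip.get_image("top")
cv2.imwrite("pics/wd.png",np.hstack([cv2.resize(im,(500,312)),cv2.resize(t[160:285,290:390],None,fx=2.5,fy=2.5)[:312]]))
E
```

```text
[([321.9, 186.8], 184, [0.4697, 0.2275]), ([543.4, 199.5], 194, [0.5446, 0.0331]), ([397.5, 222.0], 199, [0.4681, 0.1473]), ([507.0, 267.3], 153, [0.471, 0.0256]), ([576.8, 291.0], 149, [0.4779, -0.0536])]
rect [0.4698 0.2277] [0.0259, 0.0355] yaw 0.438
at [0.4699 0.228  0.1609] 0.4279
[-0.004, -0.007, 0.79, 0.0, 0.0, -0.004]
```

View pics/wd.png

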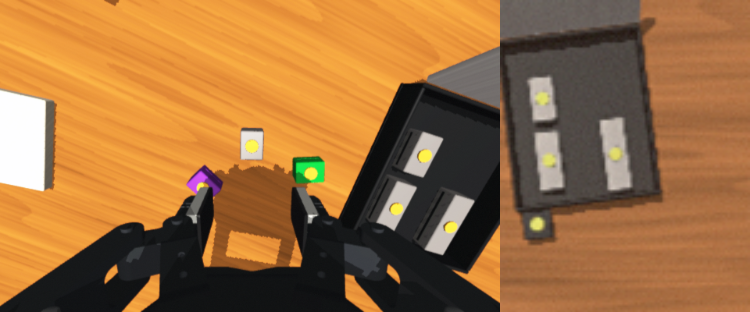

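Modules a, b and c are all flat in the tray. Module d is aligned with its stud at (322,187), and the decoys at the sides are clear of the fingers. I'll pick d.

>>> carry_out(targets=[[[0, 0, 0.25, 0, 0, 0], [0, 0, 0.5, 0, 0, 0], [0, 0, 0.65, 0, 0, 0], [0, 0, 0.79, 0, 0, 0], [0, 0, 0.79, 0, 0, 0], [0, 0, 0.79, 0, 0, 0]]])

```text
clock: 26.85
tcp_pos: [0.4697, 0.2288, 0.0034]
orientation: [0.977, 0.213, -0.0, -0.0]
contact_force: [-0.0, 1.1, 1.5]
gripper_width: 0.552
gripper_force: 0.0
```

>>> carry_out(targets=[[[0, 0, 0, 0, 0, 0], [0, 0, 0, 0, 0, 0], [0, 0, 0, 0, 0, 0], [0, 0, 0, 0, 0, 0], [0, 0, 0, 0, 0, 0], [0, 0, 0, 0, 0, 0], [0, 0, -0.2, 0, 0, 0], [0, 0, -0.48, 0, 0, 0], [0, 0, -0.48, 0, 0, 0], [0, 0, -0.48, 0, 0, 0], [0, 0, -0.48, 0, 0, 0]]], jaw=-1)

```text
clock: 27.95
tcp_pos: [0.4686, 0.2289, 0.0982]
orientation: [0.977, 0.213, -0.001, 0.0]
contact_force: [0.1, -0.2, -0.3]
gripper_width: 0.3
gripper_force: 39.4
```

```bash
python3 - <<'E'
from h import *
s=manip.state(); print(s["gripper_width"],s["gripper_force"],s["contact_force"])
t=case(.026,-.038);print(t); p=s["tcp_pos"][:2]; m=(p+t)/2
plan(([*m,.105],.27),([*t,.105],.1135),([*t,.009],.1135),([*t,.20],.1135),([.50,-.17,.25],.1135),([.41,-.33,.25],.1135))
E
```

```text
0.30012664099149544 39.35794291784987 [ 0.12893547 -0.17087121 -0.29255373]
[ 0.55043646 -0.03811083]
at [0.4686 0.2289 0.0982] 0.4298
[-0.092, 0.692, -0.034, 0.0, -0.0, 0.32]
[0.019, 0.698, 0.0, 0.0, -0.0, 0.313]
[0.0, -0.0, 0.48, 0.0, 0.0, 0.0]
[-0.0, 0.0, -0.955, 0.0, 0.0, 0.0]
[-0.325, 0.627, -0.25, 0.0, 0.0, 0.0]
[-0.538, 0.744, 0.0, 0.0, 0.0, 0.0]
```

>>> carry_out(targets=[[[-0.092, 0.692, -0.034, 0, 0, 0.32], [-0.092, 0.692, -0.034, 0, 0, 0.32], [-0.092, 0.692, -0.034, 0, 0, 0.32], [-0.092, 0.692, -0.034, 0, 0, 0.32], [-0.092, 0.692, -0.034, 0, 0, 0.32], [-0.092, 0.692, -0.034, 0, 0, 0.32]]])

```text
clock: 28.55
tcp_pos: [0.509, 0.0963, 0.1043]
orientation: [0.991, 0.135, -0.001, -0.0]
contact_force: [0.2, 0.7, -1.4]
gripper_width: 0.299
gripper_force: 39.5
```

>>> carry_out(targets=[[[0.019, 0.698, 0, 0, 0, 0.313], [0.019, 0.698, 0, 0, 0, 0.313], [0.019, 0.698, 0, 0, 0, 0.313], [0.019, 0.698, 0, 0, 0, 0.313], [0.019, 0.698, 0, 0, 0, 0.313], [0.019, 0.698, 0, 0, 0, 0.313], [0.019, 0.698, 0, 0, 0, 0.313]]])

```text
clock: 29.25
tcp_pos: [0.5506, -0.0363, 0.1054]
orientation: [0.998, 0.058, -0.0, -0.0]
contact_force: [0.1, 1.1, -1.0]
gripper_width: 0.3
gripper_force: 39.6
```

>>> carry_out(targets=[[[0, 0, 0.15, 0, 0, 0], [0, 0, 0.3, 0, 0, 0], [0, 0, 0.4, 0, 0, 0], [0, 0, 0.45, 0, 0, 0], [0, 0, 0.48, 0, 0, 0], [0, 0, 0.48, 0, 0, 0], [0, 0, 0.48, 0, 0, 0]]])

```text
clock: 29.95
tcp_pos: [0.5521, -0.0378, 0.0108]
orientation: [0.998, 0.057, 0.001, 0.0]
contact_force: [0.3, 0.8, -1.0]
gripper_width: 0.303
gripper_force: 39.6
```

>>> carry_out(targets=[[[0, 0, 0, 0, 0, 0], [0, 0, 0, 0, 0, 0], [0, 0, 0, 0, 0, 0], [0, 0, -0.1, 0, 0, 0], [0, 0, -0.3, 0, 0, 0], [0, 0, -0.55, 0, 0, 0], [0, 0, -0.8, 0, 0, 0], [0, 0, -0.95, 0, 0, 0], [0, 0, -0.95, 0, 0, 0]]], jaw=0)

```text
clock: 30.85
tcp_pos: [0.5545, -0.0389, 0.2062]
orientation: [0.998, 0.057, 0.005, 0.002]
contact_force: [-0.1, -1.1, 0.3]
gripper_width: 0.501
gripper_force: 0.0
```

>>> carry_out(targets=[[[-0.276, 0.754, -0.2, 0, 0, 0], [-0.276, 0.754, -0.2, 0, 0, 0], [-0.276, 0.754, -0.2, 0, 0, 0], [-0.276, 0.754, -0.2, 0, 0, 0], [-0.276, 0.754, -0.2, 0, 0, 0]]])

```text
clock: 31.35
tcp_pos: [0.5129, -0.1957, 0.2394]
orientation: [0.998, 0.055, -0.0, -0.0]
contact_force: [-0.4, 0.3, -0.0]
gripper_width: 0.496
gripper_force: 0.0
```

>>> carry_out(targets=[[[-0.276, 0.754, -0.2, 0, 0, 0], [-0.276, 0.754, -0.2, 0, 0, 0], [-0.276, 0.754, -0.2, 0, 0, 0], [-0.276, 0.754, -0.2, 0, 0, 0], [-0.276, 0.754, -0.2, 0, 0, 0], [-0.276, 0.754, -0.2, 0, 0, 0], [-0.276, 0.754, -0.2, 0, 0, 0]]])

```text
clock: 32.05
tcp_pos: [0.4761, -0.3479, 0.2786]
orientation: [0.998, 0.058, -0.0, -0.001]
contact_force: [0.8, 0.1, 0.2]
gripper_width: 0.501
gripper_force: 0.0
```

```bash
python3 - <<'E'
from h import *
s=manip.state(); im=manip.get_image("wrist"); plan()
np.save("sp.npy",np.r_[s["tcp_pos"],s["orientation"]])
t=manip.get_image("top")
cv2.imwrite("pics/topd.png",t)
u=proj("wrist",[.481,-.365,.12],s); print(u); x0=int(max(0,u[0]-130)); y0=int(max(0,u[1]-105)); print(x0,y0)
cv2.imwrite("pics/wp.png",np.hstack([cv2.resize(im[y0:y0+210,x0:x0+260],(520,420),interpolation=cv2.INTER_CUBIC),cv2.resize(t[160:265,290:360],(280,420),interpolation=cv2.INTER_CUBIC)]))
E
```

```text
at [ 0.4761 -0.3481  0.2789] 0.1157
[339.57834767 177.28005254]
209 72
```

View pics/wp.png

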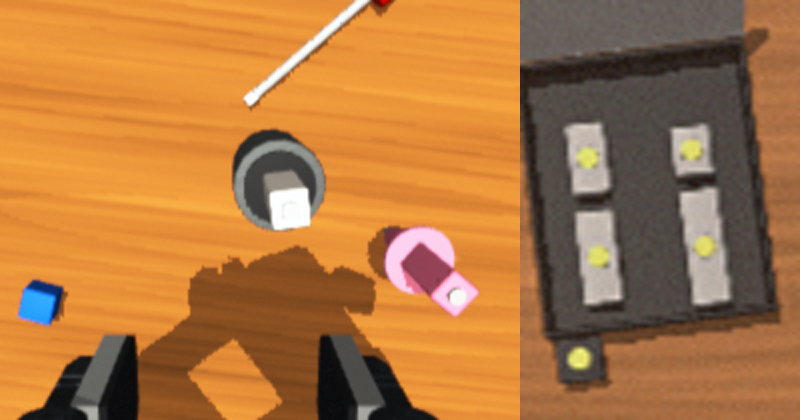

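All four modules are flat in the tray. In the crop, the handle's top is centred at about (289,211), turned about 0.17 rad, and the stand ring at (281,180). I'll compute positions from those.

```bash
python3 - <<'E'
from h import *
P=ray("wrist",(209+289/2,72+211/2),.151); S=ray("wrist",(209+281/2,72+180/2),.085); print(P,S)
for n,u,z in(("C",(588,158),.036),("D",(691,150),.036),("B",(599,256),.036),("A",(705,246),.036),("ref",(579,359),.033)):
    print(n,ray("top",(290+(u[0]-520)/4-.4,160+u[1]/4-.4),z)[:2].round(4))
plan(([P[0],P[1],.2],.287),([P[0],P[1],.106],.287))
print([case(*q) for q in((.028,.038),(.026,-.038),(-.045,.038),(-.045,-.038))])
E
```

```text
[ 0.48808569 -0.37601104  0.151     ] [ 0.492621   -0.37703626  0.085     ]
C [0.5431 0.0389]
D [ 0.5484 -0.0362]
B [0.4716 0.0313]
A [ 0.4782 -0.0456]
ref [0.3975 0.0462]
at [ 0.4761 -0.3483  0.2791] 0.1155
[0.044, 0.144, 0.396, 0.0, 0.0, -0.343]
[0.0, -0.0, 0.47, 0.0, 0.0, 0.0]
[array([0.5438161 , 0.03762668]), array([ 0.55043646, -0.03811083]), array([0.47128579, 0.02935896]), array([ 0.47989329, -0.04615204])]
```

>>> carry_out(targets=[[[0.05, 0.138, 0.396, 0, 0, -0.343], [0.05, 0.138, 0.396, 0, 0, -0.343], [0.05, 0.138, 0.396, 0, 0, -0.343], [0.05, 0.138, 0.396, 0, 0, -0.343], [0.05, 0.138, 0.396, 0, 0, -0.343], [0.05, 0.138, 0.396, 0, 0, -0.343]]])

```text
clock: 32.75
tcp_pos: [0.4895, -0.3769, 0.2033]
orientation: [0.99, 0.142, 0.001, 0.002]
contact_force: [0.1, -0.4, -0.1]
gripper_width: 0.502
gripper_force: 0.0
```

```bash
python3 - <<'E'
from h import *
s=manip.state(); im=manip.get_image("wrist"); plan()
print([proj("wrist",[.489,-.3755,z],s).round(1).tolist() for z in(.151,.085)])
cv2.imwrite("pics/wp2.png",cv2.resize(im[80:280,192:452],(780,600),interpolation=cv2.INTER_CUBIC))
E
```

```text
at [ 0.4894 -0.3768  0.203 ] 0.2851
[[319.3, 211.4], [319.7, 189.7]]
```

View pics/wp2.png

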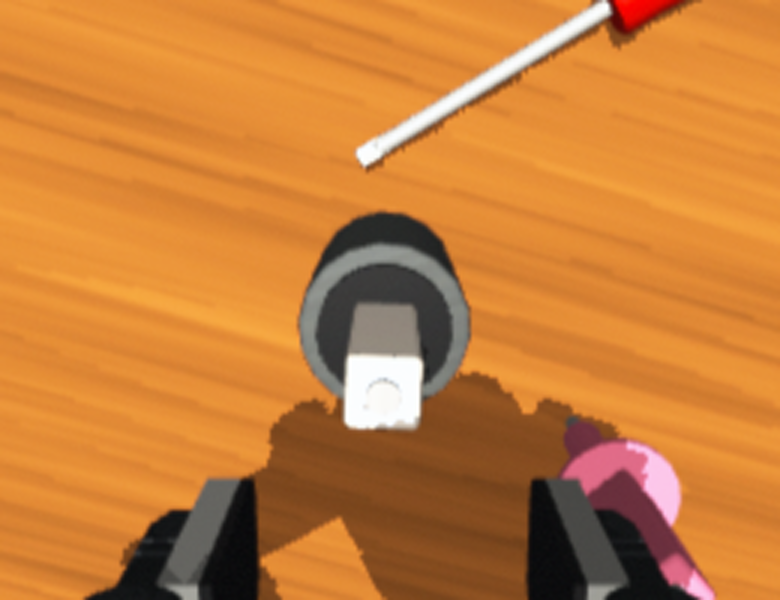

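The probe handle is centred at pixel (320,211), which matches the prediction and is square to the fingers. I'll grip and lift it.

>>> carry_out(targets=[[[0, -0.006, 0.2, 0, 0, 0], [0, -0.006, 0.35, 0, 0, 0], [0, -0.006, 0.44, 0, 0, 0], [0, -0.006, 0.485, 0, 0, 0], [0, -0.006, 0.485, 0, 0, 0], [0, -0.006, 0.485, 0, 0, 0], [0, -0.006, 0.485, 0, 0, 0]]])

```text
clock: 33.5
tcp_pos: [0.4892, -0.3762, 0.1056]
orientation: [0.99, 0.142, 0.001, 0.001]
contact_force: [-0.1, 0.0, -0.2]
gripper_width: 0.499
gripper_force: 0.0
```

>>> carry_out(targets=[[[0, 0, 0, 0, 0, 0], [0, 0, 0, 0, 0, 0], [0, 0, 0, 0, 0, 0], [0, 0, 0, 0, 0, 0], [0, 0, 0, 0, 0, 0], [0, 0, 0, 0, 0, 0], [0, 0, 0, 0, 0, 0], [0, 0, 0, 0, 0, 0], [0, 0, 0, 0, 0, 0]]], jaw=-1, grip_force=40)

```text
clock: 34.4
tcp_pos: [0.4887, -0.3757, 0.1046]
orientation: [0.99, 0.142, 0.0, 0.001]
contact_force: [-1.0, 1.2, 4.9]
gripper_width: 0.202
gripper_force: 40.2
```

```bash
python3 - <<'E'
from h import *
s=manip.state(); print(s["gripper_width"],s["gripper_force"],s["contact_force"],s["orientation"]); plan()
E
```

```text
0.2015716249294641 40.17129063606262 [-1.02558366  1.21514467  4.85820042] [9.89872435e-01 1.41958316e-01 3.55195334e-04 5.23134446e-04]
at [ 0.4887 -0.3757  0.1046] 0.2849
```

>>> carry_out(targets=[[[0, 0, -0.1, 0, 0, 0], [0, 0, -0.25, 0, 0, 0], [0, 0, -0.4, 0, 0, 0], [0, 0, -0.57, 0, 0, 0], [0, 0, -0.57, 0, 0, 0], [0, 0, -0.57, 0, 0, 0]]])

```text
clock: 35.0
tcp_pos: [0.4883, -0.3753, 0.2176]
orientation: [0.99, 0.142, 0.0, 0.0]
contact_force: [-0.8, 0.5, -1.7]
gripper_width: 0.202
gripper_force: 39.6
```

>>> carry_out(targets=[[[0.052, -0.716, 0, 0, 0, 0], [0.052, -0.716, 0, 0, 0, 0], [0.052, -0.716, 0, 0, 0, 0], [0.052, -0.716, 0, 0, 0, 0]]])

```text
clock: 35.4
tcp_pos: [0.4558, -0.2297, 0.2141]
orientation: [0.99, 0.144, -0.002, -0.003]
contact_force: [-0.2, -0.6, -1.2]
gripper_width: 0.204
gripper_force: 39.7
```

>>> carry_out(targets=[[[0.052, -0.716, 0, 0, 0, 0], [0.052, -0.716, 0, 0, 0, 0], [0.052, -0.716, 0, 0, 0, 0], [0.052, -0.716, 0, 0, 0, 0]]])

```text
clock: 35.8
tcp_pos: [0.4259, -0.0907, 0.2152]
orientation: [0.99, 0.144, -0.001, -0.002]
contact_force: [0.5, -0.3, -0.4]
gripper_width: 0.204
gripper_force: 40.0
```

>>> carry_out(targets=[[[0.052, -0.716, 0, 0, 0, 0], [0.052, -0.716, 0, 0, 0, 0], [0.052, -0.716, 0, 0, 0, 0], [0.052, -0.716, 0, 0, 0, 0], [0.052, -0.716, 0, 0, 0, 0], [0.052, -0.716, 0, 0, 0, 0], [0.052, -0.716, 0, 0, 0, 0]]])

```text
clock: 36.5
tcp_pos: [0.3978, 0.0445, 0.2172]
orientation: [0.99, 0.141, -0.0, -0.0]
contact_force: [0.0, -0.5, -0.5]
gripper_width: 0.201
gripper_force: 40.1
```

>>> carry_out(targets=[[[0, 0, 0.2, 0, 0, 0], [0, 0, 0.4, 0, 0, 0], [0, 0, 0.4, 0, 0, 0], [0, 0, 0.4, 0, 0, 0], [0, 0, 0.4, 0, 0, 0]]])

```text
clock: 37.0
tcp_pos: [0.3993, 0.0451, 0.1399]
orientation: [0.99, 0.141, 0.002, 0.001]
contact_force: [0.4, 0.3, -0.6]
gripper_width: 0.208
gripper_force: 40.1
```

```bash
python3 - <<'E'
from h import *
s=manip.state(); im=manip.get_image("wrist"); plan(([.398,.0455,.1236],.285))
p=s["tcp_pos"]; r=down(yaw(s))
u=proj("wrist",p+[0,0,-.0946],s); v=proj("wrist",[.398,.0455,.033],s); print(u,v)
cv2.imwrite("pics/wt.png",cv2.resize(im[100:300,192:452],(780,600),interpolation=cv2.INTER_CUBIC))
E
```

```text
at [0.3994 0.0452 0.1401] 0.2842
[-0.006, -0.003, 0.082, -0.0, 0.0, -0.002]
[321.54782953 196.26142974] [320.65979889 194.00287115]
```

View pics/wt.png

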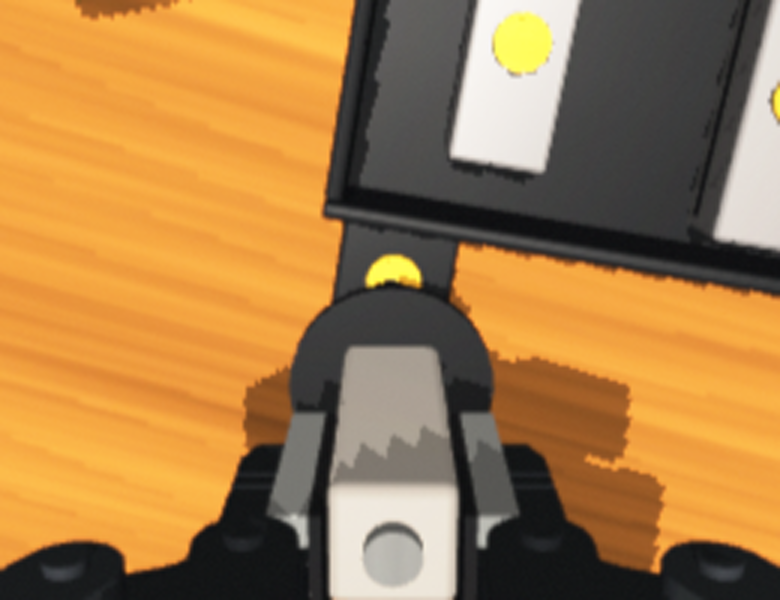

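The probe is laterally aligned with the reference stud: both sit at crop x of about 393, with the stud centre at row 282. I'll press gently.

>>> carry_out(targets=[[[-0.005, -0.003, 0.03, 0, 0, 0], [-0.005, -0.003, 0.055, 0, 0, 0], [-0.005, -0.003, 0.077, 0, 0, 0], [-0.005, -0.003, 0.08, 0, 0, 0], [-0.005, -0.003, 0.08, 0, 0, 0], [-0.005, -0.003, 0.08, 0, 0, 0], [-0.005, -0.003, 0.08, 0, 0, 0], [-0.005, -0.003, 0.08, 0, 0, 0], [-0.005, -0.003, 0.08, 0, 0, 0], [-0.005, -0.003, 0.08, 0, 0, 0]]])

```text
clock: 38.05
tcp_pos: [0.3967, 0.046, 0.1218]
orientation: [0.99, 0.142, 0.0, 0.0]
contact_force: [1.1, -0.4, 2.4]
gripper_width: 0.202
gripper_force: 40.4
```

```bash
python3 - <<'E'
from h import *
s=manip.state();print(s["contact_force"])
plan(([.398,.0455,.16],.285),([.479,-.0466,.16],.285),([.479,-.0466,.1275],.285),([.479,-.0466,.16],.285),([.4718,.0299,.16],.285),([.544,.0380,.16],.285),([.549,-.037,.16],.285))
E
```

```text
[ 1.09544302 -0.39608765  2.42105032]
at [0.3967 0.046  0.1218] 0.2848
[0.006, 0.004, -0.191, -0.0, 0.0, -0.0]
[0.259, 0.556, 0.0, 0.0, 0.0, 0.0]
[0.0, -0.0, 0.163, 0.0, 0.0, 0.0]
[-0.0, 0.0, -0.163, 0.0, 0.0, 0.0]
[0.073, -0.377, -0.0, 0.0, 0.0, 0.0]
[0.358, 0.063, 0.0, 0.0, 0.0, 0.0]
[-0.081, 0.367, 0.0, 0.0, 0.0, 0.0]
```

Contact at about 2.5 N was held. Next is module a.

>>> carry_out(targets=[[[0.004, 0, -0.08, 0, 0, 0], [0.004, 0, -0.191, 0, 0, 0], [0.004, 0, -0.191, 0, 0, 0], [0.004, 0, -0.191, 0, 0, 0]]])

```text
clock: 38.45
tcp_pos: [0.3965, 0.0465, 0.1589]
orientation: [0.99, 0.142, -0.001, -0.0]
contact_force: [0.2, -0.3, -1.6]
gripper_width: 0.207
gripper_force: 40.1
```

>>> carry_out(targets=[[[0.26, 0.556, 0, 0, 0, 0], [0.26, 0.556, 0, 0, 0, 0], [0.26, 0.556, 0, 0, 0, 0], [0.26, 0.556, 0, 0, 0, 0], [0.26, 0.556, 0, 0, 0, 0], [0.26, 0.556, 0, 0, 0, 0]]])

```text
clock: 39.05
tcp_pos: [0.477, -0.0448, 0.1585]
orientation: [0.99, 0.142, -0.001, -0.001]
contact_force: [0.1, -0.7, -0.8]
gripper_width: 0.199
gripper_force: 40.1
```

```bash
python3 - <<'E'
from h import *
s=manip.state(); im,l=studs(.036);print(l)
plan(([.479,-.0466,.126],.285))
cv2.imwrite("pics/ta.png",im)
E
```

```text
[([110.5, 136.3], 259, [0.4695, 0.1445]), ([241.2, 169.9], 183, [0.4726, 0.0291]), ([326.1, 185.8], 167, [0.4799, -0.0478]), ([210.1, 238.2], 193, [0.4003, 0.0432])]
at [ 0.4772 -0.0448  0.1589] 0.2859
[0.006, 0.011, 0.164, -0.0, -0.0, 0.002]
```

>>> carry_out(targets=[[[0.008, 0.01, 0.05, 0, 0, 0], [0.008, 0.01, 0.1, 0, 0, 0], [0.008, 0.01, 0.14, 0, 0, 0], [0.008, 0.01, 0.16, 0, 0, 0], [0.008, 0.01, 0.16, 0, 0, 0], [0.008, 0.01, 0.16, 0, 0, 0], [0.008, 0.01, 0.16, 0, 0, 0], [0.008, 0.01, 0.16, 0, 0, 0], [0.008, 0.01, 0.16, 0, 0, 0], [0.008, 0.01, 0.16, 0, 0, 0]]])

```text
clock: 40.1
tcp_pos: [0.4805, -0.0473, 0.1279]
orientation: [0.99, 0.142, 0.0, 0.0]
contact_force: [-0.1, 0.5, 0.5]
gripper_width: 0.199
gripper_force: 40.4
```

```bash
python3 - <<'E'
from h import *
s=manip.state();print(s["contact_force"])
plan(([.4793,-.0470,.16],.285),([.4718,.0299,.16],.285))
E
```

```text
[-0.12956678  0.54794784  0.48343796]
at [ 0.4805 -0.0473  0.1279] 0.2847
[-0.005, -0.003, -0.16, -0.0, 0.0, -0.001]
[0.072, -0.38, -0.0, 0.0, 0.0, 0.0]
```

The force reading is low, so I'll press 2 mm deeper to be sure before going on to b.

>>> carry_out(targets=[[[0, 0, 0.01, 0, 0, 0], [0, 0, 0.012, 0, 0, 0], [0, 0, 0.012, 0, 0, 0], [0, 0, 0.012, 0, 0, 0], [0, 0, 0.012, 0, 0, 0], [0, 0, 0.012, 0, 0, 0]]])

```text
clock: 40.7
tcp_pos: [0.4805, -0.0473, 0.1255]
orientation: [0.99, 0.142, 0.0, 0.0]
contact_force: [-0.7, 0.1, 1.2]
gripper_width: 0.201
gripper_force: 40.5
```

>>> carry_out(targets=[[[-0.004, -0.002, -0.08, 0, 0, 0], [-0.004, -0.002, -0.175, 0, 0, 0], [-0.004, -0.002, -0.175, 0, 0, 0], [-0.004, -0.002, -0.175, 0, 0, 0]]])

```text
clock: 41.1
tcp_pos: [0.4795, -0.0471, 0.16]
orientation: [0.99, 0.142, 0.0, 0.0]
contact_force: [-0.4, -0.5, -0.1]
gripper_width: 0.201
gripper_force: 40.1
```

>>> carry_out(targets=[[[0.072, -0.38, 0, 0, 0, 0], [0.072, -0.38, 0, 0, 0, 0], [0.072, -0.38, 0, 0, 0, 0], [0.072, -0.38, 0, 0, 0, 0], [0.072, -0.38, 0, 0, 0, 0]]])

```text
clock: 41.6
tcp_pos: [0.4718, 0.0294, 0.1597]
orientation: [0.99, 0.142, -0.001, -0.0]
contact_force: [-0.7, -0.4, -0.4]
gripper_width: 0.205
gripper_force: 40.1
```

```bash
python3 - <<'E'
from h import *
s=manip.state(); im,l=studs(.036);print(l)
plan(([.4722,.0297,.126],.285))
E
```

```text
[([422.4, 124.8], 215, [0.5496, -0.0385]), ([195.2, 154.5], 233, [0.4694, 0.1454]), ([321.9, 187.3], 134, [0.4722, 0.0294]), ([61.1, 195.2], 173, [0.3984, 0.2565]), ([404.2, 202.8], 179, [0.4793, -0.0475])]
at [0.4719 0.0292 0.1598] 0.2837
[0.002, -0.002, 0.169, -0.0, 0.0, -0.003]
```

Force rose 0.7 N over 2.4 mm, which matches the spring, so contact is confirmed. Now b.

>>> carry_out(targets=[[[0, 0, 0.05, 0, 0, 0], [0, 0, 0.1, 0, 0, 0], [0, 0, 0.14, 0, 0, 0], [0, 0, 0.173, 0, 0, 0], [0, 0, 0.173, 0, 0, 0], [0, 0, 0.173, 0, 0, 0], [0, 0, 0.173, 0, 0, 0], [0, 0, 0.173, 0, 0, 0], [0, 0, 0.173, 0, 0, 0], [0, 0, 0.173, 0, 0, 0], [0, 0, 0.173, 0, 0, 0]]])

```text
clock: 42.75
tcp_pos: [0.472, 0.0299, 0.1259]
orientation: [0.99, 0.142, 0.0, 0.0]
contact_force: [-1.5, 0.1, 2.4]
gripper_width: 0.201
gripper_force: 40.4
```

>>> carry_out(targets=[[[0, 0, -0.08, 0, 0, 0], [0, 0, -0.173, 0, 0, 0], [0, 0, -0.173, 0, 0, 0], [0, 0, -0.173, 0, 0, 0]]])

```text
clock: 43.15
tcp_pos: [0.4722, 0.0299, 0.1601]
orientation: [0.99, 0.142, 0.0, 0.0]
contact_force: [0.5, -0.4, -1.4]
gripper_width: 0.202
gripper_force: 40.1
```

>>> carry_out(targets=[[[0.359, 0.06, 0, 0, 0, 0], [0.359, 0.06, 0, 0, 0, 0], [0.359, 0.06, 0, 0, 0, 0], [0.359, 0.06, 0, 0, 0, 0], [0.359, 0.06, 0, 0, 0, 0], [0.359, 0.06, 0, 0, 0, 0]]])

```text
clock: 43.75
tcp_pos: [0.5434, 0.0385, 0.1599]
orientation: [0.99, 0.142, -0.0, -0.0]
contact_force: [0.4, 0.9, -0.9]
gripper_width: 0.206
gripper_force: 40.1
```

```bash
python3 - <<'E'
from h import *
s=manip.state(); im,l=studs(.036);print(l)
plan(([.544,.038,.126],.285))
E
```

```text
[([403.8, 203.6], 173, [0.5501, -0.0383]), ([191.0, 228.8], 196, [0.4707, 0.1458]), ([65.2, 264.8], 137, [0.3997, 0.2567])]
at [0.5436 0.0385 0.1602] 0.2846
[0.001, 0.003, 0.171, -0.0, 0.0, -0.001]
```

```bash
python3 - <<'E'
from h import *
s=manip.state(); im=manip.get_image("wrist"); hsv=cv2.cvtColor(im,cv2.COLOR_BGR2HSV)
m=cv2.inRange(hsv,(22,100,60),(38,255,255)); n,l,st,ce=cv2.connectedComponentsWithStats(m)
for i in range(1,n):
    if st[i,4]>20 and 220<ce[i][0]<430: print(ce[i],st[i],ray("wrist",ce[i],.036,s)[:2])
t=manip.get_image("top"); h=cv2.cvtColor(t,cv2.COLOR_BGR2HSV)
E
```

```text
[323.57635468 186.36453202] [316 179  17  16 203] [0.54526905 0.03732444]
[403.95964126 204.05829596] [396 196  17  17 223] [ 0.54996683 -0.03869629]
[240.90322581 240.08602151] [223 235  39  12  93] [0.47290604 0.09823384]
```

C is in place, only shaded. I'll touch c, then move to d.

>>> carry_out(targets=[[[0.004, 0.003, 0.05, 0, 0, 0], [0.004, 0.003, 0.1, 0, 0, 0], [0.004, 0.003, 0.14, 0, 0, 0], [0.004, 0.003, 0.175, 0, 0, 0], [0.004, 0.003, 0.175, 0, 0, 0], [0.004, 0.003, 0.175, 0, 0, 0], [0.004, 0.003, 0.175, 0, 0, 0], [0.004, 0.003, 0.175, 0, 0, 0], [0.004, 0.003, 0.175, 0, 0, 0], [0.004, 0.003, 0.175, 0, 0, 0], [0.004, 0.003, 0.175, 0, 0, 0]]])

```text
clock: 45.0
tcp_pos: [0.5452, 0.0382, 0.1255]
orientation: [0.99, 0.142, 0.0, -0.0]
contact_force: [-2.2, 0.8, 1.4]
gripper_width: 0.202
gripper_force: 40.5
```

>>> carry_out(targets=[[[0, 0, -0.08, 0, 0, 0], [0, 0, -0.175, 0, 0, 0], [0, 0, -0.175, 0, 0, 0], [0, 0, -0.175, 0, 0, 0]]])

```text
clock: 45.4
tcp_pos: [0.5454, 0.0381, 0.1601]
orientation: [0.99, 0.142, 0.0, 0.0]
contact_force: [0.3, 0.1, -0.1]
gripper_width: 0.205
gripper_force: 40.1
```

>>> carry_out(targets=[[[-0.083, 0.366, 0, 0, 0, 0], [-0.083, 0.366, 0, 0, 0, 0], [-0.083, 0.366, 0, 0, 0, 0], [-0.083, 0.366, 0, 0, 0, 0], [-0.083, 0.366, 0, 0, 0, 0], [-0.083, 0.366, 0, 0, 0, 0]]])

```text
clock: 46.0
tcp_pos: [0.5496, -0.0357, 0.1599]
orientation: [0.99, 0.143, -0.0, -0.0]
contact_force: [-0.7, 0.6, -0.1]
gripper_width: 0.202
gripper_force: 40.1
```

```bash
python3 - <<'E'
from h import *
s=manip.state(); im,l=studs(.036,np.array([.549,-.037]));print(l)
plan(([.5495,-.0375,.126],.285))
E
```

```text
[]
at [ 0.5497 -0.0358  0.1601] 0.2861
[-0.003, 0.008, 0.171, 0.0, -0.0, 0.002]
```

>>> carry_out(targets=[[[-0.001, 0.009, 0.05, 0, 0, 0], [-0.001, 0.009, 0.1, 0, 0, 0], [-0.001, 0.009, 0.14, 0, 0, 0], [-0.001, 0.009, 0.175, 0, 0, 0], [-0.001, 0.009, 0.175, 0, 0, 0], [-0.001, 0.009, 0.175, 0, 0, 0], [-0.001, 0.009, 0.175, 0, 0, 0], [-0.001, 0.009, 0.175, 0, 0, 0], [-0.001, 0.009, 0.175, 0, 0, 0], [-0.001, 0.009, 0.175, 0, 0, 0], [-0.001, 0.009, 0.175, 0, 0, 0]]])

```text
clock: 47.15
tcp_pos: [0.5502, -0.0385, 0.1255]
orientation: [0.99, 0.142, 0.0, -0.0]
contact_force: [-1.6, 0.4, 0.8]
gripper_width: 0.201
gripper_force: 40.5
```

>>> carry_out(targets=[[[0, 0, -0.08, 0, 0, 0], [0, 0, -0.3, 0, 0, 0], [0, 0, -0.5, 0, 0, 0], [0, 0, -0.5, 0, 0, 0], [0, 0, -0.5, 0, 0, 0]]])

```text
clock: 47.65
tcp_pos: [0.5509, -0.0389, 0.2263]
orientation: [0.99, 0.142, 0.001, 0.001]
contact_force: [0.3, -0.6, -1.5]
gripper_width: 0.198
gripper_force: 40.2
```

>>> carry_out(targets=[[[-0.383, 0.769, 0, 0, 0, 0], [-0.383, 0.769, 0, 0, 0, 0], [-0.383, 0.769, 0, 0, 0, 0], [-0.383, 0.769, 0, 0, 0, 0], [-0.383, 0.769, 0, 0, 0, 0]]])

```text
clock: 48.15
tcp_pos: [0.5183, -0.21, 0.223]
orientation: [0.99, 0.14, -0.001, -0.001]
contact_force: [0.0, 0.1, -0.1]
gripper_width: 0.203
gripper_force: 40.1
```

>>> carry_out(targets=[[[-0.383, 0.769, 0, 0, 0, 0], [-0.383, 0.769, 0, 0, 0, 0], [-0.383, 0.769, 0, 0, 0, 0], [-0.383, 0.769, 0, 0, 0, 0], [-0.383, 0.769, 0, 0, 0, 0], [-0.383, 0.769, 0, 0, 0, 0], [-0.383, 0.769, 0, 0, 0, 0], [-0.383, 0.769, 0, 0, 0, 0]]])

```text
clock: 48.95
tcp_pos: [0.4901, -0.3751, 0.2253]
orientation: [0.99, 0.143, -0.0, -0.0]
contact_force: [-0.0, 0.8, -0.5]
gripper_width: 0.208
gripper_force: 40.1
```

```bash
python3 - <<'E'
from h import *
print(manip.state()["contact_force"])
plan(([.4888,-.3757,.2],.285),([.4888,-.3757,.106],.285))
E
```

```text
[-0.01648095  0.77145428 -0.46391413]
at [ 0.4901 -0.3751  0.2253] 0.2869
[-0.007, 0.001, 0.126, -0.0, -0.0, 0.004]
[0.0, -0.0, 0.47, 0.0, 0.0, 0.0]
```

>>> carry_out(targets=[[[-0.006, 0.002, 0.1, 0, 0, 0], [-0.006, 0.002, 0.18, 0, 0, 0], [-0.006, 0.002, 0.25, 0, 0, 0], [-0.006, 0.002, 0.32, 0, 0, 0], [-0.006, 0.002, 0.39, 0, 0, 0], [-0.006, 0.002, 0.46, 0, 0, 0], [-0.006, 0.002, 0.52, 0, 0, 0], [-0.006, 0.002, 0.56, 0, 0, 0], [-0.006, 0.002, 0.58, 0, 0, 0], [-0.006, 0.002, 0.595, 0, 0, 0], [-0.006, 0.002, 0.6, 0, 0, 0], [-0.006, 0.002, 0.6, 0, 0, 0]]])

```text
clock: 50.15
tcp_pos: [0.4887, -0.3778, 0.1058]
orientation: [0.99, 0.142, 0.0, 0.0]
contact_force: [0.0, 0.2, -0.3]
gripper_width: 0.201
gripper_force: 40.1
```

>>> carry_out(targets=[[[0, 0.0, 0.006, 0, 0, 0], [0, 0, 0.006, 0, 0, 0], [0, 0, 0.006, 0, 0, 0]]])

```text
clock: 50.45
tcp_pos: [0.4888, -0.3778, 0.1047]
orientation: [0.99, 0.142, 0.0, 0.0]
contact_force: [0.7, -1.3, 0.8]
gripper_width: 0.197
gripper_force: 40.1
```

>>> carry_out(targets=[[[0, 0, 0, 0, 0, 0], [0, 0, 0, 0, 0, 0], [0, 0, 0, 0, 0, 0], [0, 0, 0, 0, 0, 0], [0, 0, -0.2, 0, 0, 0], [0, 0, -0.4, 0, 0, 0], [0, 0, -0.65, 0, 0, 0], [0, 0, -0.9, 0, 0, 0], [0, 0, -0.9, 0, 0, 0], [0, 0, -0.9, 0, 0, 0], [0, 0, -0.9, 0, 0, 0]]], jaw=0)

```text
clock: 51.55
tcp_pos: [0.4879, -0.3769, 0.2823]
orientation: [0.99, 0.142, -0.001, -0.001]
contact_force: [0.5, 0.5, 0.7]
gripper_width: 0.504
gripper_force: 0.0
```

```bash
python3 - <<'E'
from h import *
s=manip.state(); im=manip.get_image("wrist")
print([proj("wrist",[.489,-.3755,z],s).round(1).tolist() for z in(.151,.085)])
t=manip.get_image("top")
cv2.imwrite("pics/end1.png",np.hstack([cv2.resize(im,(400,250)),cv2.resize(t[150:275,280:480],(400,250),interpolation=cv2.INTER_CUBIC)]))
h=np.array([.6197,.0078]);u=np.array([.9936,.1133]); q=h+.084*u
plan(([.585,-.19,.33],.2),([*q,.33],.1135),([*q,.196],.1135))
off=.034;ths=np.linspace(1.85,-.01,38); X=-.186*np.cos(ths)+off*np.sin(ths); Z=.186*np.sin(ths)+off*np.cos(ths)
for k in(0,11,22,33):
    print([[round(float((X[i]-X[k])/.2),3),0,round(float((Z[k]-Z[i])/.2),3),0,0,0] for i in range(k+1,min(k+12,38))])
E
```

```text
[[321.1, 184.4], [321.5, 171.7]]
at [ 0.4878 -0.3767  0.2816] 0.2848
[0.729, -0.76, -0.242, 0.0, -0.0, 0.17]
[0.785, -0.899, -0.0, -0.0, -0.0, 0.173]
[0.0, -0.0, 0.67, 0.0, 0.0, 0.0]
[[-0.043, 0, -0.02, 0, 0, 0], [-0.087, 0, -0.038, 0, 0, 0], [-0.132, 0, -0.053, 0, 0, 0], [-0.178, 0, -0.067, 0, 0, 0], [-0.224, 0, -0.078, 0, 0, 0], [-0.271, 0, -0.086, 0, 0, 0], [-0.318, 0, -0.093, 0, 0, 0], [-0.365, 0, -0.097, 0, 0, 0], [-0.413, 0, -0.098, 0, 0, 0], [-0.46, 0, -0.097, 0, 0, 0], [-0.507, 0, -0.094, 0, 0, 0]]
[[-0.047, 0, 0.006, 0, 0, 0], [-0.094, 0, 0.014, 0, 0, 0], [-0.14, 0, 0.024, 0, 0, 0], [-0.186, 0, 0.036, 0, 0, 0], [-0.231, 0, 0.051, 0, 0, 0], [-0.276, 0, 0.069, 0, 0, 0], [-0.319, 0, 0.088, 0, 0, 0], [-0.361, 0, 0.109, 0, 0, 0], [-0.403, 0, 0.133, 0, 0, 0], [-0.443, 0, 0.159, 0, 0, 0], [-0.481, 0, 0.186, 0, 0, 0]]
[[-0.037, 0, 0.03, 0, 0, 0], [-0.073, 0, 0.061, 0, 0, 0], [-0.107, 0, 0.094, 0, 0, 0], [-0.139, 0, 0.129, 0, 0, 0], [-0.17, 0, 0.165, 0, 0, 0], [-0.199, 0, 0.203, 0, 0, 0], [-0.225, 0, 0.242, 0, 0, 0], [-0.25, 0, 0.283, 0, 0, 0], [-0.273, 0, 0.325, 0, 0, 0], [-0.293, 0, 0.368, 0, 0, 0], [-0.312, 0, 0.411, 0, 0, 0]]
[[-0.016, 0, 0.045, 0, 0, 0], [-0.03, 0, 0.09, 0, 0, 0], [-0.042, 0, 0.136, 0, 0, 0], [-0.051, 0, 0.183, 0, 0, 0]]
```

View pics/end1.png

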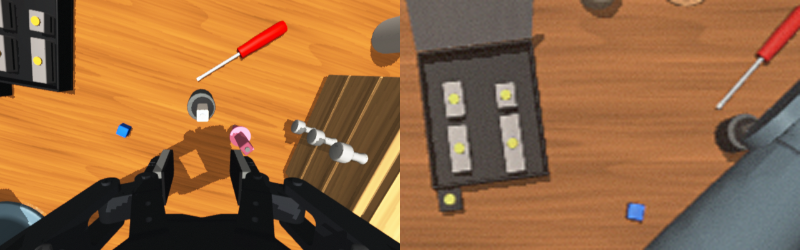

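The probe hangs upright in the stand, with its handle top at about (323,185) as predicted. The modules are undisturbed. I'll go to the lid handle.

>>> carry_out(targets=[[[0.729, -0.76, -0.242, 0, 0, 0.17], [0.729, -0.76, -0.242, 0, 0, 0.17], [0.729, -0.76, -0.242, 0, 0, 0.17], [0.729, -0.76, -0.242, 0, 0, 0.17], [0.729, -0.76, -0.242, 0, 0, 0.17], [0.729, -0.76, -0.242, 0, 0, 0.17], [0.729, -0.76, -0.242, 0, 0, 0.17]]])

```text
clock: 52.35
tcp_pos: [0.5852, -0.1911, 0.3311]
orientation: [0.995, 0.1, -0.001, -0.0]
contact_force: [-1.0, 1.1, -0.1]
gripper_width: 0.505
gripper_force: 0.0
```

>>> carry_out(targets=[[[0.785, -0.899, 0, 0, 0, 0.173], [0.785, -0.899, 0, 0, 0, 0.173], [0.785, -0.899, 0, 0, 0, 0.173], [0.785, -0.899, 0, 0, 0, 0.173], [0.785, -0.899, 0, 0, 0, 0.173], [0.785, -0.899, 0, 0, 0, 0.173], [0.785, -0.899, 0, 0, 0, 0.173], [0.785, -0.899, 0, 0, 0, 0.173]]])

```text
clock: 53.15
tcp_pos: [0.7035, 0.0145, 0.3318]
orientation: [0.998, 0.055, -0.001, 0.0]
contact_force: [0.2, -0.9, 0.1]
gripper_width: 0.499
gripper_force: 0.0
```

```bash
python3 - <<'E'
from h import *
s=manip.state(); im=manip.get_image("wrist")
h=np.array([.6197,.0078]);u=np.array([.9936,.1133]); th=1.85
w=lambda a,o,y=0:[*(h+(-a*np.cos(th)+o*np.sin(th))*u+y*np.array([-.1133,.9936])),.0455+a*np.sin(th)+o*np.cos(th)]
pts=[proj("wrist",w(.186+da,.044,dy),s) for da in(-.012,.012) for dy in(-.011,.011)]
q=h+.084*u; print([p.round(1).tolist() for p in pts]); plan(([*q,.196],.1135))
cv2.imwrite("pics/lh.png",im)
g=cv2.cvtColor(im,cv2.COLOR_BGR2GRAY); c=int(pts[0][0]+pts[1][0])//2; r=int(np.mean([p[1] for p in pts])); print(r)
for dr in(-8,0,8): print(g[r+dr,c-60:c+60:3].tolist())
E
```

```text
[[330.6, 179.4], [306.9, 179.5], [331.3, 177.2], [305.5, 177.4]]
at [0.7035 0.0145 0.3322] 0.1105
[-0.0, -0.014, 0.681, -0.0, 0.0, -0.006]
178
[162, 161, 158, 158, 158, 158, 157, 159, 159, 157, 156, 155, 152, 150, 146, 148, 150, 153, 156, 158, 160, 159, 158, 155, 153, 152, 150, 151, 152, 154, 155, 153, 154, 155, 154, 156, 156, 157, 159, 160]
[152, 152, 153, 149, 147, 145, 152, 155, 155, 157, 158, 159, 158, 158, 158, 157, 157, 43, 50, 49, 48, 48, 47, 48, 42, 123, 125, 146, 145, 146, 145, 144, 141, 140, 138, 136, 134, 132, 132, 131]
[156, 156, 156, 152, 151, 150, 146, 145, 142, 140, 150, 154, 154, 155, 155, 155, 151, 49, 80, 80, 77, 76, 76, 73, 58, 63, 85, 84, 96, 151, 149, 151, 152, 153, 155, 156, 157, 154, 154, 153]
```

The handle shows 1 mm off the tool centre, so I'll descend with that correction and grip.

>>> carry_out(targets=[[[0, -0.007, 0.2, 0, 0, 0], [0, -0.007, 0.4, 0, 0, 0], [0, -0.007, 0.55, 0, 0, 0], [0, -0.007, 0.64, 0, 0, 0], [0, -0.007, 0.68, 0, 0, 0], [0, -0.007, 0.68, 0, 0, 0], [0, -0.007, 0.68, 0, 0, 0]]])

```text
clock: 53.9
tcp_pos: [0.7049, 0.0177, 0.1988]
orientation: [0.998, 0.056, 0.002, 0.0]
contact_force: [-0.3, -0.1, 0.5]
gripper_width: 0.499
gripper_force: 0.0
```

>>> carry_out(targets=[[[0, 0, 0, 0, 0, 0], [0, 0, 0, 0, 0, 0], [0, 0, 0, 0, 0, 0], [0, 0, 0, 0, 0, 0], [0, 0, 0, 0, 0, 0], [0, 0, 0, 0, 0, 0], [0, 0, 0, 0, 0, 0], [0, 0, 0, 0, 0, 0]]], jaw=-1, grip_force=35)

```text
clock: 54.7
tcp_pos: [0.705, 0.0168, 0.1992]
orientation: [0.998, 0.056, 0.002, 0.001]
contact_force: [-0.8, -4.9, 5.3]
gripper_width: 0.245
gripper_force: 36.7
```

```bash
python3 - <<'E'
import numpy as np
a,off=.189,.035
ths=np.linspace(1.85,-.01,35); X=-a*np.cos(ths)+off*np.sin(ths); Z=a*np.sin(ths)+off*np.cos(ths)
for k in(0,11,22,33):
    print([[round(float((X[i]-X[k])/.2),3),0,round(float((Z[k]-Z[i])/.2),3),0,0,0] for i in range(k+1,min(k+12,35))])
E
```

```text
[[-0.048, 0, -0.022, 0, 0, 0], [-0.096, 0, -0.042, 0, 0, 0], [-0.146, 0, -0.058, 0, 0, 0], [-0.197, 0, -0.073, 0, 0, 0], [-0.248, 0, -0.084, 0, 0, 0], [-0.3, 0, -0.092, 0, 0, 0], [-0.352, 0, -0.098, 0, 0, 0], [-0.405, 0, -0.101, 0, 0, 0], [-0.458, 0, -0.1, 0, 0, 0], [-0.51, 0, -0.097, 0, 0, 0], [-0.562, 0, -0.092, 0, 0, 0]]
[[-0.052, 0, 0.009, 0, 0, 0], [-0.103, 0, 0.02, 0, 0, 0], [-0.154, 0, 0.035, 0, 0, 0], [-0.203, 0, 0.052, 0, 0, 0], [-0.252, 0, 0.071, 0, 0, 0], [-0.3, 0, 0.094, 0, 0, 0], [-0.346, 0, 0.119, 0, 0, 0], [-0.391, 0, 0.146, 0, 0, 0], [-0.434, 0, 0.176, 0, 0, 0], [-0.476, 0, 0.208, 0, 0, 0], [-0.515, 0, 0.243, 0, 0, 0]]
[[-0.038, 0, 0.037, 0, 0, 0], [-0.074, 0, 0.075, 0, 0, 0], [-0.107, 0, 0.116, 0, 0, 0], [-0.138, 0, 0.158, 0, 0, 0], [-0.167, 0, 0.202, 0, 0, 0], [-0.194, 0, 0.247, 0, 0, 0], [-0.218, 0, 0.294, 0, 0, 0], [-0.239, 0, 0.342, 0, 0, 0], [-0.258, 0, 0.391, 0, 0, 0], [-0.274, 0, 0.441, 0, 0, 0], [-0.287, 0, 0.492, 0, 0, 0]]
[[-0.01, 0, 0.052, 0, 0, 0]]
```

>>> carry_out(targets=[[[-0.048, 0, -0.022, 0, 0, 0], [-0.096, 0, -0.042, 0, 0, 0], [-0.146, 0, -0.058, 0, 0, 0], [-0.197, 0, -0.073, 0, 0, 0], [-0.248, 0, -0.084, 0, 0, 0], [-0.3, 0, -0.092, 0, 0, 0], [-0.352, 0, -0.098, 0, 0, 0], [-0.405, 0, -0.101, 0, 0, 0], [-0.458, 0, -0.1, 0, 0, 0], [-0.51, 0, -0.097, 0, 0, 0], [-0.562, 0, -0.092, 0, 0, 0]]])

```text
clock: 55.8
tcp_pos: [0.5926, 0.0041, 0.2153]
orientation: [0.998, 0.056, 0.001, 0.001]
contact_force: [2.5, -5.5, -2.1]
gripper_width: 0.243
gripper_force: 35.2
```

>>> carry_out(targets=[[[-0.052, 0, 0.009, 0, 0, 0], [-0.103, 0, 0.02, 0, 0, 0], [-0.154, 0, 0.035, 0, 0, 0], [-0.203, 0, 0.052, 0, 0, 0], [-0.252, 0, 0.071, 0, 0, 0], [-0.3, 0, 0.094, 0, 0, 0], [-0.346, 0, 0.119, 0, 0, 0], [-0.391, 0, 0.146, 0, 0, 0], [-0.434, 0, 0.176, 0, 0, 0], [-0.476, 0, 0.208, 0, 0, 0], [-0.515, 0, 0.243, 0, 0, 0]]])

```text
clock: 56.9
tcp_pos: [0.49, -0.0077, 0.1686]
orientation: [0.998, 0.057, 0.001, 0.002]
contact_force: [-7.4, -7.6, 10.6]
gripper_width: 0.241
gripper_force: 37.2
```

>>> carry_out(targets=[[[-0.038, 0, 0.037, 0, 0, 0], [-0.074, 0, 0.075, 0, 0, 0], [-0.107, 0, 0.116, 0, 0, 0], [-0.138, 0, 0.158, 0, 0, 0], [-0.167, 0, 0.202, 0, 0, 0], [-0.194, 0, 0.247, 0, 0, 0], [-0.218, 0, 0.294, 0, 0, 0], [-0.239, 0, 0.342, 0, 0, 0], [-0.258, 0, 0.391, 0, 0, 0], [-0.274, 0, 0.441, 0, 0, 0], [-0.28, 0, 0.48, 0, 0, 0]]])

```text
clock: 58.0
tcp_pos: [0.4302, -0.0144, 0.0694]
orientation: [0.998, 0.058, -0.005, 0.002]
contact_force: [-18.8, -14.6, 7.2]
gripper_width: 0.245
gripper_force: 60.5
```

>>> carry_out(targets=[[[-0.003, 0, 0.012, 0, 0, 0], [-0.004, 0, 0.024, 0, 0, 0], [-0.005, 0, 0.034, 0, 0, 0], [-0.005, 0, 0.04, 0, 0, 0], [-0.005, 0, 0.04, 0, 0, 0]]])

```text
clock: 58.5
tcp_pos: [0.4283, -0.0146, 0.061]
orientation: [0.998, 0.058, -0.006, 0.002]
contact_force: [-20.0, -16.3, 7.7]
gripper_width: 0.241
gripper_force: 62.6
```

>>> carry_out(targets=[[[0, 0, 0, 0, 0, 0], [0, 0, 0, 0, 0, 0], [0, 0, 0, 0, 0, 0], [0, 0, 0, 0, 0, 0], [0, 0, 0, 0, 0, 0], [0, 0, -0.1, 0, 0, 0], [0, 0, -0.3, 0, 0, 0], [0, 0, -0.5, 0, 0, 0], [0, 0, -0.7, 0, 0, 0], [0, 0, -0.9, 0, 0, 0], [0, 0, -0.9, 0, 0, 0], [0, 0, -0.9, 0, 0, 0]]], jaw=0)

```text
clock: 59.7
tcp_pos: [0.4337, -0.0127, 0.2433]
orientation: [0.998, 0.057, 0.001, 0.0]
contact_force: [-0.7, -0.2, -0.2]
gripper_width: 0.494
gripper_force: 0.0
```

```bash
python3 - <<'E'
from h import *
s=manip.state(); im=manip.get_image("wrist"); t=manip.get_image("top")
print(s["clock"],s["tcp_pos"],[proj("wrist",[*case(-.1,y),.0535],s).round(1).tolist() for y in(-.085,.085)])
g=cv2.cvtColor(im,cv2.COLOR_BGR2GRAY)
# bright (lid) mask front corners
m=((cv2.cvtColor(im,cv2.COLOR_BGR2HSV)[:,:,1]<40)&(g>140)).astype(np.uint8); n,l,st,ce=cv2.connectedComponentsWithStats(m); i=1+np.argmax(st[1:,4]); print(st[i])
a=np.argwhere(l==i); print([a[np.argmax(a[:,0]+k*a[:,1])][::-1].tolist() for k in(-1,1)])
m=((cv2.cvtColor(t,cv2.COLOR_BGR2HSV)[:,:,1]<60)&(cv2.cvtColor(t,cv2.COLOR_BGR2GRAY)>150)); print(m[168:245,288:356].sum())
t0=cv2.imread("pics/top0.png"); m0=((cv2.cvtColor(t0,cv2.COLOR_BGR2HSV)[:,:,1]<60)&(cv2.cvtColor(t0,cv2.COLOR_BGR2GRAY)>150)); print(m0[168:245,288:356].sum())
E
```

```text
59.7 [ 0.43367655 -0.01269434  0.24334275] [[398.2, 186.2], [246.2, 186.4]]
[  237     0   174   185 28034]
[[248, 183], [398, 184]]
2249
3822
```

The lid's front corners sit where a fully shut lid should be, and the gripper is clear. I'll hand the job in.

```bash
python3 -c "
from bench import manip
print(manip.finish_job())"
```

```text
the job is handed in; nothing more can be done
None
```

I handed the job in after about 60 s of robot time: all four modules are in the tray, the reference stud and each module's stud were touched in order, the probe is back in its stand, and the lid is shut. No verdict came back, and the force reading at the shortest module's stud was faint (about 1 N).

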